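# Rotate three vessels between stirrer, balance and cooling plate

## Robot

A 6-joint arm with a two-finger parallel gripper is mounted at the origin on a cart in front of the work surface, level with it; the furniture and walls round the work are solid. World frame = base frame: x ahead of the robot, y to its left, z up, the work surface at z = 0. Lengths are in mm, angles in rad, forces in N, time in s.
With the tool pointing down it reaches from about 350 to 875 mm from the base axis. Payload 4.2 kg.
Tool frame: the origin (TCP) lies at the very end of the fingers, on their centre line; the grasp point (between the pads) lies 19 mm behind it; z points along the fingers, y is the direction in which the jaws open and shut (so a half turn about z gives the same grasp; the last joint's range is limited). The gripper opens to 85 mm and grips with 20 to 120 N. Pads are 22 mm wide; open, the fingers measure 114 mm over their backs; the gripper's body (76 mm by 85 mm) begins 54 mm behind the grasp point. The pads swing forward as they close: fully open they stand 13 mm farther back than shut.
Start: joints at [-0.868, 0.385, 0.008, 0, -1.194, -0.259], TCP at [268.371, -564.426, 204.412] pointing down, gripper open.
Joint ranges: [-3.14, 3.14], [-1.21, 2.06], [-1.07, 1.41], [-3.16, 2.05], [-2.99, -0.16], [-3.1, 3.1]. Speed limits (rad/s): [2.79, 2.79, 3.14, 3.14, 3.14, 3.14].

## Interface

Orientations are given as a unit quaternion [x, y, z, w].
In Python, from bench import read_state, get_image, camera_params, job_done gives the robot as it stands.
- The arm moves only by the tool send_rows, never from a script. Its arguments are lists of equal length, an entry for each row: "translation": the shift along the tool's x, y, z in m, a list of three; "yaw": the turn about the tool's z in degrees; "fingers": the closure in counts, from 0 (fully open) to 255 (shut). A call has 1 to 12 rows; each row is the pose to reach, as a shift and turn from the pose measured when the call began, along the tool's axes at that moment; what a row does not reach only later rows make up. A row lasts 1/10 s, in which the tool goes at most 50 mm and 8.59 degrees, less where a joint would pass 70% of its speed; a pose out of reach is approached as far as the arm can. A call with a gripper value outside its range is refused whole. The fingers move at their own pace and stop on an object; the grip force is fixed at half the most. Time passes only in rows, so rows that repeat a pose let the fingers close. It gives the time, the measured TCP pose, the force and the opening at its end, in the units of the state.
- read_state(): the state, without advancing time (a new reading comes with each control period).
- get_image(name): name is "scene" or "top"; returns the picture (480x640x3 uint8, blue, green, red); there is no depth.
- camera_params(name): a dict with "mtx" (3x3 intrinsics, pixels), "k1" (the pictures are not rectified: a ray, as slopes to the right and down, at radius r is drawn at 1 + k1 r^2 times it, then the intrinsics apply), "rvec" (rotation vector, rad) and "tvec" (3), from world to camera coordinates, as OpenCV has them. Camera axes: x right, y down, z forward; pixel columns grow to the right and rows downward; lengths in mm; the calibration is good to about 2 mm. A picture is of the moment at which its call begins. camera_params takes no time and is no camera call.
- job_done(): hands the job in, once; it reports no verdict.
The state is a dict: "clock": time; "joints": joint angles; "joint_vel": joint speeds; "joint_efforts": joint torques, N m; "position": TCP position; "ee_rot": TCP orientation; "contact_force": force on the tool from outside, world axes, zero at the start; "wrist_torque": the same for the moment, N m; "gripper_width": finger opening in mm.
Only numpy, scipy, OpenCV 4.12 (cv2) and the standard library are available. Lean on these libraries where they do the work, as an engineer would, in place of code of your own. Each camera call takes 0.05 s, during which the arm holds its last target.

## Task

The three vessels have to change stations: put the tall bottle on the magnetic stirrer, the short bottle on the finned cooling plate and the steel beaker on the balance, each standing upright in the middle of its plate. Every station is occupied at first, so set one vessel aside for the time being, for instance on the empty cork mat. Do not tip any vessel, and leave the timer, the forceps and the marker where they are.

Things in the scene. Friction and masses are not known exactly. Their poses are not given: they have to be found in the camera images.
- tall_bottle: Clear round bottle with a blue screw cap, the tallest of the three vessels: 141 mm high, body 70 mm in diameter up to about 70 mm height, narrowing above; cap 48 mm in diameter from 115 to 141 mm height, fixed to the bottle, the place to grasp it. About 0.2 to 0.35 kg. Origin at the centre of its underside, z up along its axis. Starts standing on the cooling plate (similar bottles far back beside the microscope only belong to the room).
- short_bottle: Clear round bottle with a blue screw cap, clearly shorter and slimmer: 103 mm high, body 56 mm in diameter; cap 46 mm in diameter from 81 to 103 mm height, fixed to the bottle, the place to grasp it. About 0.1 to 0.2 kg. Origin at the centre of its underside, z up. Starts standing on the balance.
- beaker: Plain open round steel beaker with straight sides, 75 mm high, 56 mm outer diameter (58 mm over the thin rolled rim), wall 3 mm; grasp it across the outside near the rim. About 0.1 to 0.16 kg. Origin at the centre of its underside, z up. Starts standing on the stirrer.
- stirrer: Magnetic stirrer, fixed to the bench: a grey box with a square white plate 100 x 100 mm on top, and on a lower ledge at its front (-x) side a round black knob (top at 42 mm) and a small lamp. Origin on the bench directly under the centre of the plate; the plate's top is at z = 40 mm.
- balance: Bench balance, fixed: a white box with a round steel pan 100 mm in diameter on top, and a black display with two grey keys on a lower ledge at its front (-x) side. Origin on the bench directly under the centre of the pan; the pan's top is at z = 40 mm, and does not move.
- cooling_plate: Cooling plate, fixed: a flat square aluminium slab 104 x 104 mm on upright fins, without a ledge, knob or display. Origin on the bench directly under its centre; its top is at z = 30 mm.
- cork_mat: Round cork mat, 110 mm in diameter, 5 mm thick, fixed flat on the bench, empty at the start: a free spot for setting a vessel aside. Origin on the bench under its centre; its top is at z = 5 mm.
- timer: Small pale lab timer with a display and buttons, 62 x 68 x 19 mm, loose on the bench, a bystander to be left alone. Origin at the centre of its underside.
- forceps: Pair of steel forceps (tweezers) lying on the bench, 127 mm long along its y axis, 10 mm wide, 10 mm high, loose, a bystander to be left alone. Origin at the centre of its underside.
- marker: Red and white marker pen lying on the bench, 135 mm long, 17 mm thick, its long side along its y axis, loose, a bystander to be left alone. Origin at the centre of its underside.
Mind the look-alikes: they are no part of the job. Leave any orange look-alike of the tall_bottle alone.

How it is judged (in metres and radians):
At the end, for the whole second after the job is handed in: The tall bottle stands on the stirrer's plate, the short bottle on the cooling plate and the beaker on the balance pan, each with its centre within 15 mm of the plate's centre, its underside within 5 mm of the plate's top, upright within 0.1 rad and at rest (horizontal distance between tall_bottle and stirrer below 0.015 m and z of tall_bottle in the frame of stirrer between 0.035 and 0.045 m and angle between each of tall_bottle, short_bottle, beaker's own z axis and vertical below 0.1 rad and linear speed of each of tall_bottle, short_bottle, beaker below 0.02 m/s and angular speed of each of tall_bottle, short_bottle, beaker below 0.2 rad/s and horizontal distance between short_bottle and cooling_plate below 0.015 m and z of short_bottle in the frame of cooling_plate between 0.025 and 0.035 m and horizontal distance between beaker and balance below 0.015 m and z of beaker in the frame of balance between 0.035 and 0.045 m); the robot touches nothing.
It fails at once if a vessel is tipped by more than 0.6 rad (angle between any of tall_bottle, short_bottle, beaker's own z axis and vertical above 0.6 rad).
It fails at once if the timer, forceps or marker is moved by more than 30 mm (distance of any of timer, forceps, marker from where it was at the start of the episode above 0.03 m).
It also fails if it takes over 112 s, if anything falls off the work surface, if the arm or the gripper's body presses on something with over 40 N, if the wrist force passes 120 N, or if a joint passes its speed limit or range.

## Working session

There is one attempt and no reset: what is moved stays moved. The work goes in short steps, Python scripts to look and compute and a tool call to move; the robot and the scene stay as the last step left them, time stands still between calls to the robot, and variables do not carry over. Pictures are saved under pics/ and viewed, and the job is handed in when it is done.

Besides the shell and the picture viewer there is one more tool, called after "Emit:" as a command line: name --pt "numbers of a row" for each row, then --argument value for the rest. send_rows: Moves the arm, as the interface text tells. Its arguments: {"type":"object","properties":{"translation":{"type":"array","items":{"type":"array","items":{"type":"number"}}},"yaw":{"type":"array","items":{"type":"number"}},"fingers":{"type":"array","items":{"type":"number"}}},"required":["translation","yaw","fingers"]}

```bash
mkdir -p pics; ls
python3 - <<'E'
from bench import *
import cv2
print(read_state())
for n in("scene","top"):
    cv2.imwrite(f"pics/{n}0.png",get_image(n)); print(n,camera_params(n))
E
```

```text
pics
{'clock': 0.0, 'joints': array([-8.68389462e-01,  3.85620448e-01,  6.62121971e-03, -4.74152348e-04,
       -1.19400033e+00, -2.58589968e-01]), 'joint_vel': array([-5.39691810e-05, -1.61923750e-03, -5.36632798e-04, -2.91775857e-04,
       -6.74077130e-04,  6.83805663e-04]), 'joint_efforts': array([ 2.54318647e-04, -3.92286479e+01,  1.88405585e+01,  4.18625370e+00,
       -4.61152667e-03,  8.62172158e-06]), 'position': array([ 268.09676486, -563.87047815,  203.28496759]), 'ee_rot': array([-2.20006206e-01,  9.75497825e-01,  1.07872165e-03, -3.13791695e-04]), 'contact_force': array([-0.31832193, -0.55408131,  0.1762403 ]), 'wrist_torque': array([-0.02288482, -0.00484377, -0.02803121]), 'gripper_width': 85.39937422569464}
scene {'mtx': array([[534.5584801,   0.       , 318.9991811],
       [  0.       , 534.5584801, 225.7280011],
       [  0.       ,   0.       ,   1.       ]]), 'k1': 0.03557494517699557, 'rvec': array([ 1.61602052, -2.16962441,  0.65369706]), 'tvec': array([ 205.39510951,  399.63537094, 1145.41526977])}
top {'mtx': array([[590.13864639,   0.        , 310.98758827],
       [  0.        , 590.13864639, 237.01593275],
       [  0.        ,   0.        ,   1.        ]]), 'k1': -0.15808045537106427, 'rvec': array([ 2.10382163, -2.15950001,  0.18359934]), 'tvec': array([  81.82331815,  467.23497627, 1625.77120719])}
```

View pics/scene0.png

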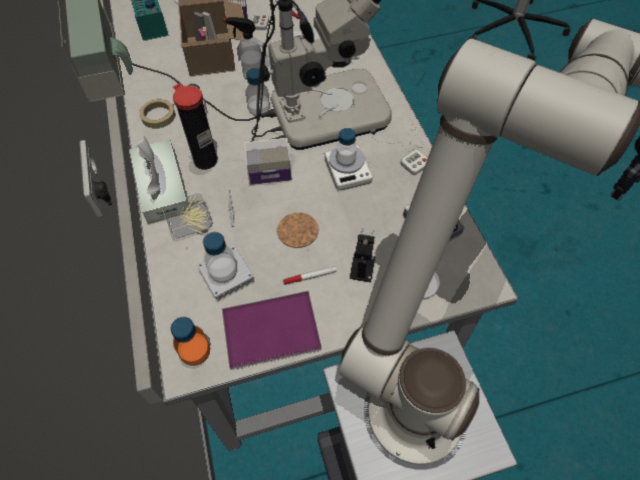

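View pics/top0.png

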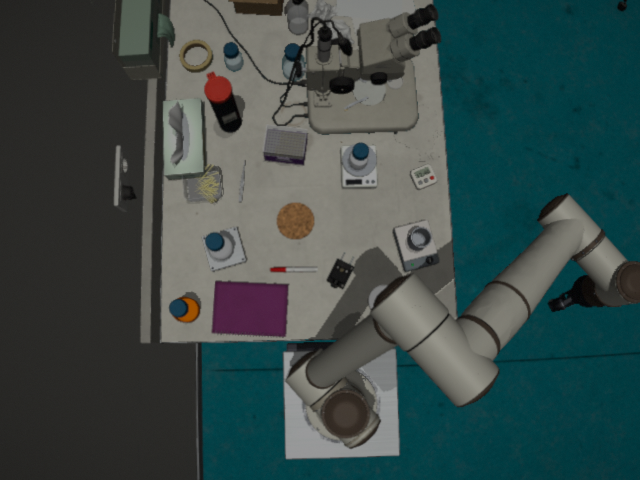

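```bash
cat > h.py <<'E'
import numpy as np, cv2
from bench import *
def cam(n):
    c=camera_params(n); return c['mtx'],np.array([c['k1'],0,0,0.]),c['rvec'],c['tvec']
def proj(n,P):
    K,d,r,t=cam(n); return cv2.projectPoints(np.atleast_2d(np.array(P,float)),r,t,K,d)[0][:,0]
def ray(n,uv,z):
    K,d,r,t=cam(n); R=cv2.Rodrigues(r)[0]
    p=cv2.undistortPoints(np.array(uv,float).reshape(-1,1,2),K,d)[:,0]
    D=np.c_[p,np.ones(len(p))]@R; C=-R.T@t
    return C+D*((z-C[2])/D[:,2])[:,None]
E
python3 - <<'E'
import cv2,numpy as np
from h import *
t=cv2.imread('pics/top0.png'); s=cv2.imread('pics/scene0.png')
def c(i,x,y,w,h,k): return cv2.resize(i[y:y+h,x:x+w],(400,300),interpolation=cv2.INTER_CUBIC)
a=np.vstack([np.hstack([c(t,190,215,80,60,5),c(t,320,130,80,60,5)]),np.hstack([c(t,375,212,80,60,5),c(t,310,240,80,60,5)])])
cv2.imwrite('pics/crop0.png',a)
a=np.vstack([np.hstack([c(s,180,220,120,90,5),c(s,300,115,120,90,5)]),np.hstack([c(s,400,190,120,90,5),c(s,320,220,80,60,5)])])
cv2.imwrite('pics/crop1.png',a)
for n,uv in [("top",(295,220)),("scene",(298,230)),("top",(341,270)),("scene",(363,257)),("top",(293,269)),("top",(425,177)),("top",(242,182))]: print(n,uv,ray(n,[uv],5))
E
```

```text
top (295, 220) [[526.59405402 114.5420531    5.        ]]
scene (298, 230) [[521.16732421 117.51362282   5.        ]]
top (341, 270) [[377.41478236 -13.7694038    5.        ]]
scene (363, 257) [[394.1874375  -18.79027719   5.        ]]
top (293, 269) [[383.90687672 123.32011081   5.        ]]
top (425, 177) [[ 646.53471978 -272.22846689    5.        ]]
top (242, 182) [[644.90523093 268.17141853   5.        ]]
```

View pics/crop0.png

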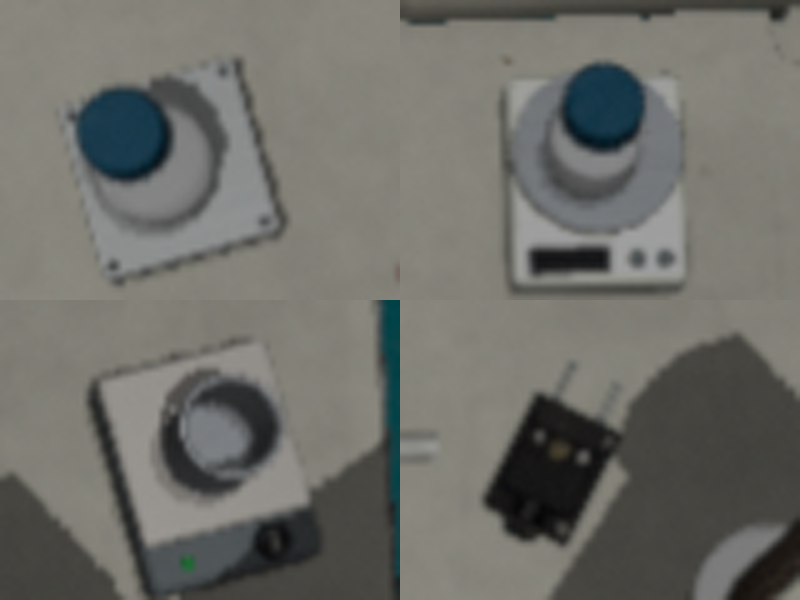

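View pics/crop1.png

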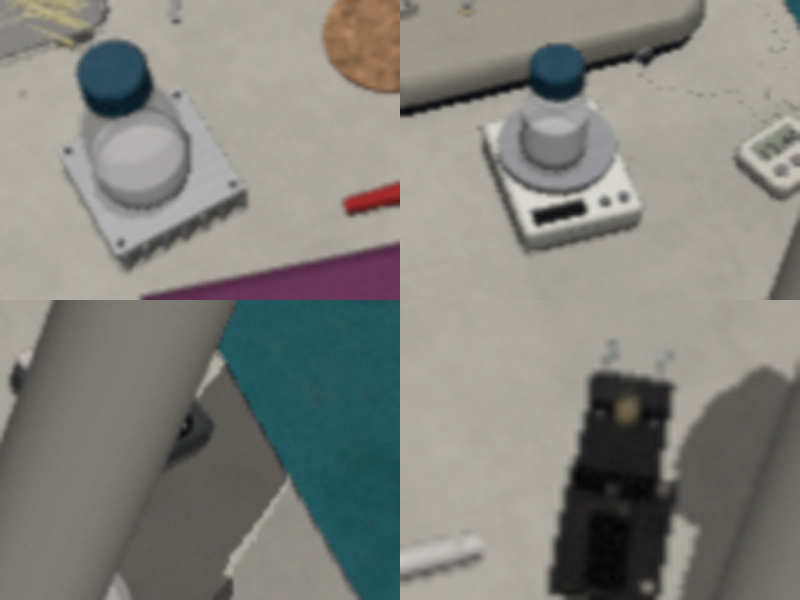

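Run:
```python
from h import *
for n in("top","scene"):
    i=cv2.imread(f'pics/{n}0.png'); hsv=cv2.cvtColor(i,cv2.COLOR_BGR2HSV)
    m=cv2.inRange(hsv,(95,130,40),(112,255,160))
    k,l,st,ce=cv2.connectedComponentsWithStats(m)
    for j in range(1,k):
        if st[j,4]>60: print(n,"blue",st[j],ce[j].round(1))
    m=cv2.inRange(hsv,(5,60,60),(20,220,220)); k,l,st,ce=cv2.connectedComponentsWithStats(m)
    for j in range(1,k):
        if st[j,4]>300: print(n,"cork?",st[j],ce[j].round(1), ray(n,[ce[j]],5).round(1))
t=cv2.imread('pics/top0.png')
def c(x,y,w,h,k): 
    a=cv2.resize(t[y:y+h,x:x+w],None,fx=k,fy=k,interpolation=cv2.INTER_LINEAR)
    for u in range(0,w,10): cv2.putText(a,str(x+u),(u*k,10),0,.35,(0,0,255)); cv2.line(a,(u*k,12),(u*k,h*k),(0,0,255) if u%50==0 else (0,160,0),1)
    for v in range(0,h,10): cv2.putText(a,str(y+v),(0,v*k+4),0,.35,(0,0,255)); cv2.line(a,(25,v*k),(w*k,v*k),(0,160,0),1)
    return a
cv2.imwrite('pics/g1.png',c(195,215,60,60,10)); cv2.imwrite('pics/g2.png',c(330,132,60,60,10)); cv2.imwrite('pics/g3.png',c(385,214,60,60,10))
```

```text
top blue [224  43  14  13 131] [230.3  48.9]
top blue [285  44  15  14 145] [291.6  50.2]
top blue [353 144  15  15 178] [360.3 150.6]
top blue [206 233  17  18 224] [214.  241.3]
top blue [170 300  17  17 217] [177.9 307.6]
top cork? [ 277  202   37   37 1098] [295.  220.4] [[525.3 114.5   5. ]]
top cork? [333 402  25  26 404] [346.  414.1] [[-27. -15.   5.]]
scene blue [248  69  11  15 115] [253.5  75.3]
scene blue [340 129  16  16 178] [347.2 136.2]
scene blue [205 234  19  20 299] [214.3 243.8]
scene blue [172 319  22  22 331] [182.7 329.7]
scene cork? [ 179    0   65   76 2964] [209.6  36.3] [[1382.6  198.7    5. ]]
scene cork? [ 277  212   42   36 1150] [297.4 229.7] [[522.5 118.9   5. ]]
scene cork? [173 326  37  40 884] [193.1 348.5] [[277.4 431.8   5. ]]
scene cork? [ 400  349   65   63 2715] [432.5 378.9] [[ 56.4 -62.8   5. ]]
```

View pics/g1.png

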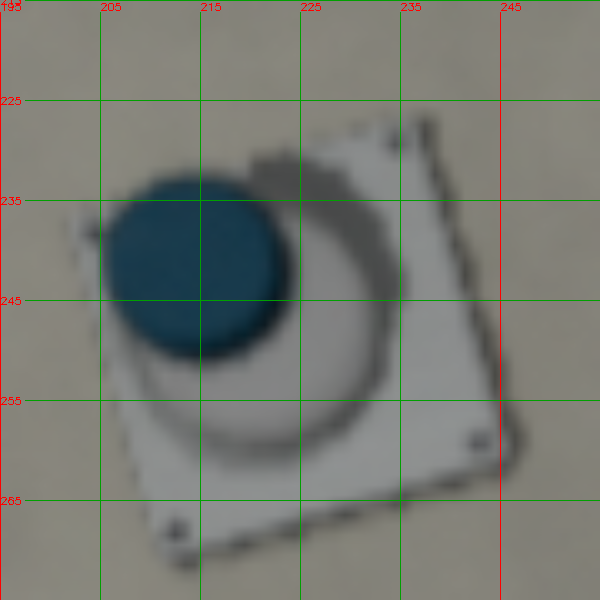

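View pics/g2.png

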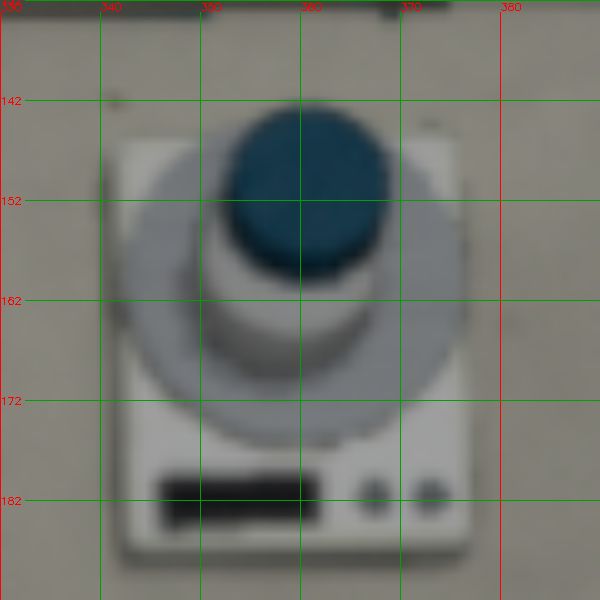

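View pics/g3.png

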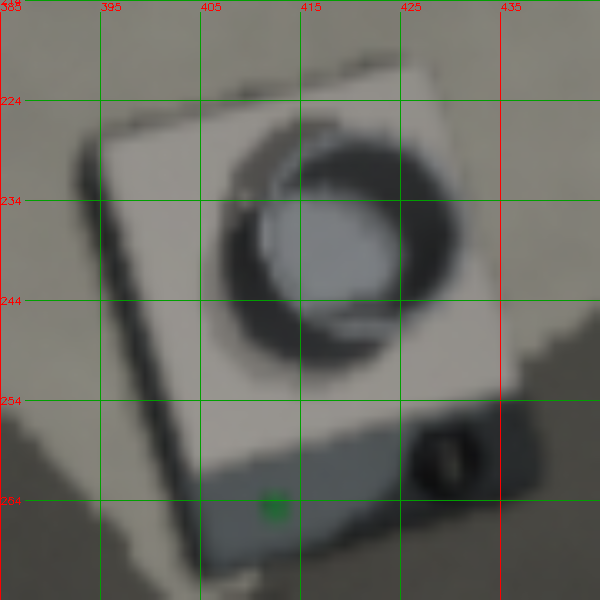

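Run:
```python
from h import *
o=-.45
def r(n,uv,z): return ray(n,np.array(uv,float)+o,z)[:,:2].round(1)
print("cool screws",r("top",[(204.2,238.3),(234.5,229),(242.8,259.2),(212.5,268)],30).tolist(), r("top",[(223.5,248.6)],30))
q=r("top",[(394.5,228),(427,220),(436.5,254),(405,261)],40);print("stir",q.tolist(),q.mean(0),np.linalg.norm(np.diff(q,axis=0),axis=1))
q=r("top",[(342.3,160),(376.8,160),(359.5,177)],40);print("bal",q.tolist(),(q[0]+q[1])/2)
print("rim",r("top",[(421,237.5)],115), "edges",r("top",[(410.7,237.5),(431.2,237.5)],115).tolist())
print("tallcap",r("top",[(214.2,241.6)],171),ray("top",[(214.0,241.3)],161),ray("scene",[(214.3,243.8)],158))
print("shortcap",r("top",[(360.7,150.3)],143),ray("top",[(360.3,150.6)],135),ray("scene",[(347.2,136.2)],132))
# scene balance/cooling visual
s=cv2.imread('pics/scene0.png')
def c(x,y,w,h,k): 
    a=cv2.resize(s[y:y+h,x:x+w],None,fx=k,fy=k,interpolation=cv2.INTER_LINEAR)
    for u in range(0,w,10): cv2.putText(a,str(x+u),(u*k,10),0,.35,(0,0,255)); cv2.line(a,(u*k,12),(u*k,h*k),(0,160,0),1)
    for v in range(0,h,10): cv2.putText(a,str(y+v),(0,v*k+4),0,.35,(0,0,255)); cv2.line(a,(25,v*k),(w*k,v*k),(0,160,0),1)
    return a
cv2.imwrite('pics/g4.png',np.hstack([c(190,230,70,70,6),c(315,125,62,70,6)]))
```

```text
cool screws [[476.6, 375.8], [501.3, 288.6], [413.7, 265.4], [390.7, 351.8]] [[445.5 320.3]]
stir [[490.3, -166.9], [511.2, -261.5], [412.5, -282.9], [395.1, -192.0]] [ 452.275 -225.825] [ 96.88121593 100.99331661  92.55036467]
bal [[694.7, -25.7], [692.4, -126.0], [642.4, -73.5]] [693.55 -75.85]
rim [[ 448.4 -226.9]] edges [[449.1, -198.7], [447.6, -254.8]]
tallcap [[442.3 323.6]] [[443.57535331 324.63670764 161.        ]] [[440.21690941 327.54013289 158.        ]]
shortcap [[689.2 -70.8]] [[689.62433602 -71.56682485 135.        ]] [[688.07957078 -68.41767921 132.        ]]
```

View pics/g4.png

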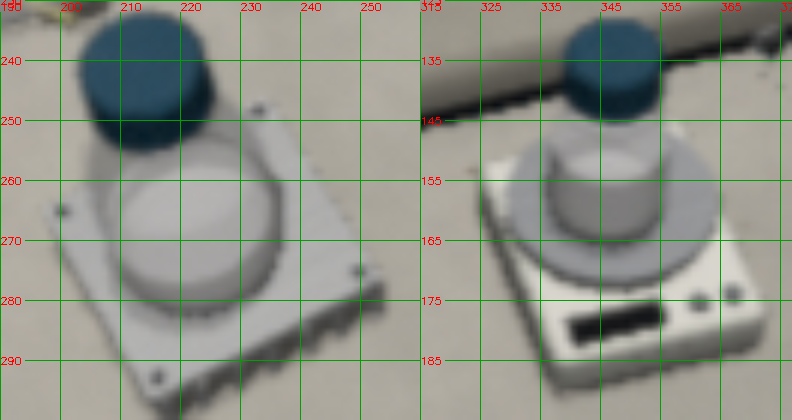

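Candidates (top view): tall-bottle-like are (214,241) on the finned plate (chosen), orange look-alike at (178,308), and room bottles at (230,49) and (292,50). For the short bottle, (360,151) on the balance. The steel beaker is at (421,237) on the knobbed stirrer. The close crops confirm these choices. Beaker goes first, to the cork mat.

Run:
```python
from h import *
o=-.45
def r(n,uv,z): return ray(n,np.array(uv,float)+o,z)[:,:2].round(1)
print("cool scene",r("scene",[(199,265.2),(231.5,248.5),(248,275.3),(214.5,293)],30).mean(0))
print("bal scene",r("scene",[(328.2,161),(365.3,160.5)],40).mean(0),r("scene",[(345,178)],40))
p=read_state(); print(p['position'])
from scipy.spatial.transform import Rotation as R
print(R.from_quat(p['ee_rot']).as_matrix().T@ (np.array([447,-226,203])-p['position']))
```

```text
cool scene [445.625 327.625]
bal scene [684.1  -67.85] [[626.9 -44.2]]
[ 268.11325634 -563.93262638  203.44310304]
[-306.62396147  228.42972082    0.85572457]
```

Emit:
send_rows --pt "-0.04 0.03 0" --pt "-0.08 0.06 0" --pt "-0.12 0.09 0" --pt "-0.16 0.12 0" --pt "-0.2 0.15 0" --pt "-0.24 0.18 0" --pt "-0.28 0.208 0" --pt "-0.295 0.22 0" --pt "-0.307 0.228 0" --pt "-0.307 0.228 0" --pt "-0.307 0.228 0" --yaw '[3,6,9,12,15,18,21,24,25.4,25.4,25.4]' --fingers '[0,0,0,0,0,0,0,0,0,0,0]'

```text
clock: 1.2
position: [447.3, -226.1, 203.5]
ee_rot: [-0.001, 1.0, 0.001, -0.001]
contact_force: [-0.6, 0.2, -0.1]
gripper_width: 85.4
```

Run:
```python
from h import *
for n,(x,y) in (("top",(360,190)),("scene",(380,150))):
    i=get_image(n); cv2.imwrite(f'pics/{n}1.png',i)
    print(n,proj(n,[[447,-226,203],[447,-226,115],[447,-183,203]]).round(1).tolist())
a=[cv2.resize(cv2.imread(f'pics/{n}1.png')[y:y+110,x:x+90],(400,489)) for n,x,y in(("top",370,190),("scene",400,150))]
cv2.imwrite('pics/c1.png',np.hstack(a))
```

```text
top [[426.4, 231.7], [420.3, 237.6], [409.8, 232.1]]
scene [[444.6, 173.1], [438.0, 195.9], [427.5, 177.3]]
```

View pics/c1.png

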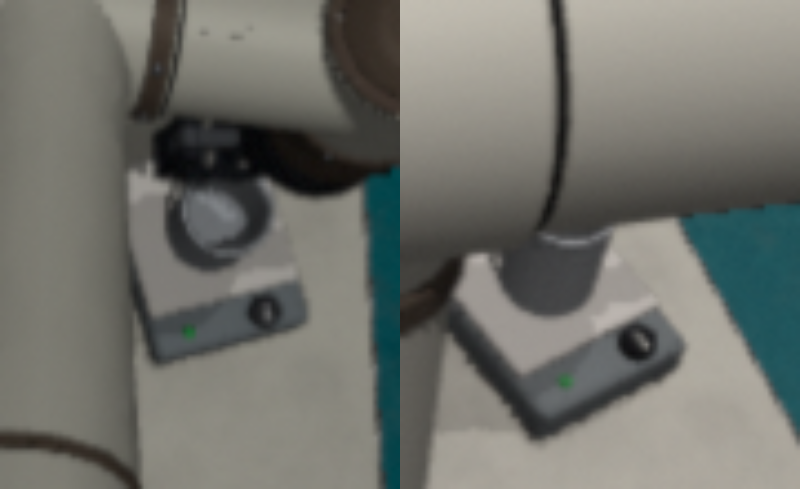

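View pics/scene1.png

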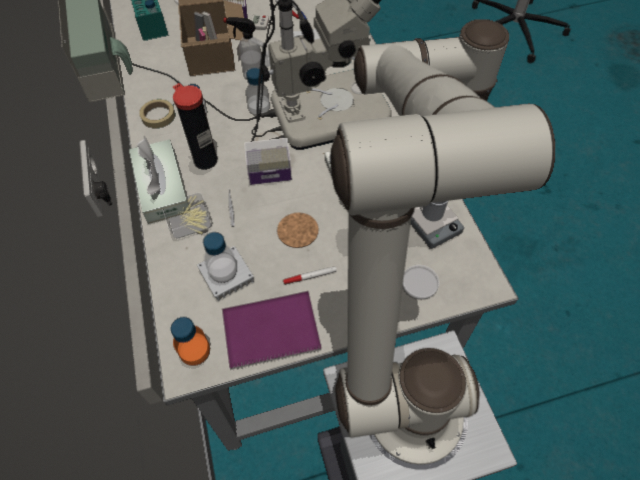

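Run:
```python
from h import *
# predicted beaker outline at candidate centres in scene
for c in [(447,-226),(445,-222)]:
  a=np.linspace(0,6.28,100); P=np.c_[c[0]+28*np.cos(a),c[1]+28*np.sin(a),a*0+40]
  q=proj("scene",P); print(c,q.min(0),q.max(0))
```

```text
(447, -226) [421.98148753 204.65046923] [443.85701603 222.31245733]
(445, -222) [420.84100986 205.60061561] [442.73821021 223.30528771]
```

Emit:
send_rows --pt "0 -0.001 0.03" --pt "0 -0.001 0.06" --pt "0 -0.001 0.09" --pt "0 -0.001 0.11" --pt "0 -0.001 0.124" --pt "0 -0.001 0.124" --pt "0 -0.001 0.124" --pt "0 -0.001 0.124" --yaw '[0,0,0,0,0,0,0,0]' --fingers '[0,0,0,0,0,0,0,0]'

```text
clock: 2.1
position: [447.5, -228.0, 80.7]
ee_rot: [0.0, 1.0, 0.001, 0.0]
contact_force: [-0.2, -0.9, -0.5]
gripper_width: 85.0
```

Emit:
send_rows --pt "0 0 0" --pt "0 0 0" --pt "0 0 0" --pt "0 0 0" --pt "0 0 0" --pt "0 0 0" --pt "0 0 0" --pt "0 0 0" --yaw '[0,0,0,0,0,0,0,0]' --fingers '[60,60,255,255,255,255,255,255]'

```text
clock: 2.9
position: [448.3, -228.1, 82.0]
ee_rot: [-0.0, 1.0, 0.0, 0.001]
contact_force: [-0.1, 1.1, 5.6]
gripper_width: 51.5
```

Run:
```python
from h import *
print(read_state()['gripper_width'])
for n in("top","scene"):
    cv2.imwrite(f'pics/{n}2.png',get_image(n))
a=[cv2.resize(cv2.imread(f'pics/{n}2.png')[y:y+110,x:x+90],(400,489)) for n,x,y in(("top",370,190),("scene",400,150))]
cv2.imwrite('pics/c2.png',np.hstack(a))
```

```text
51.54316025316394
```

View pics/c2.png

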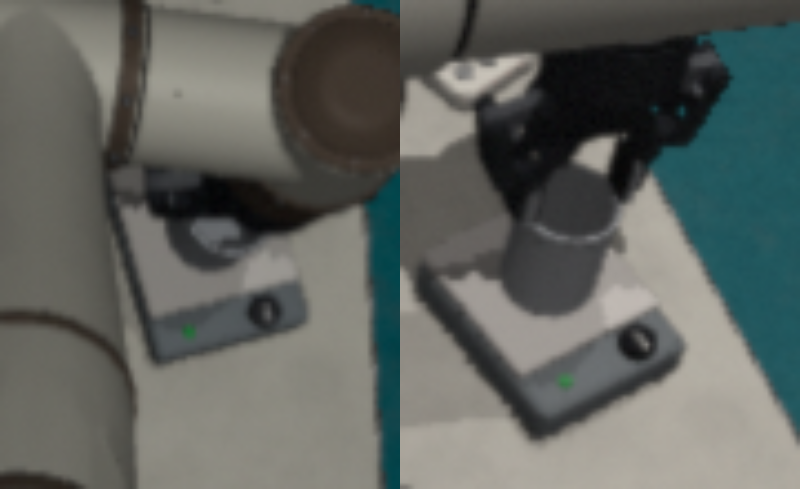

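Run:
```python
from h import *
print(ray("scene",[(438.5,195.4)],115), proj("scene",[[448,-228,115]]))
a=[cv2.resize(cv2.imread(f'pics/{n}2.png')[y:y+45,x:x+45],(400,400),interpolation=cv2.INTER_LINEAR) for n,x,y in(("top",395,215),("scene",415,175))]
cv2.imwrite('pics/c2b.png',np.hstack(a))
```

```text
[[ 447.97180436 -227.7755278   115.        ]] [[438.57964292 195.37019434]]
```

View pics/c2b.png

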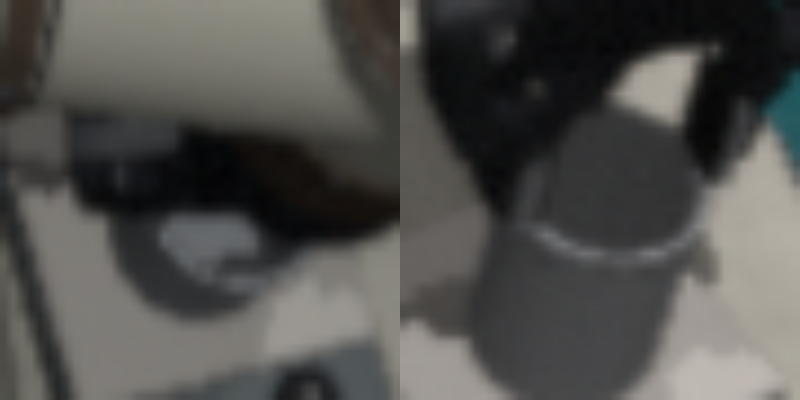

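Emit:
send_rows --pt "0 0 -0.005" --pt "0 0 -0.01" --pt "0 0 -0.015" --pt "0 0 -0.02" --pt "0 0 -0.02" --pt "0 0 -0.02" --yaw '[0,0,0,0,0,0]' --fingers '[255,255,255,255,255,255]'

```text
clock: 3.6
position: [448.2, -228.1, 102.1]
ee_rot: [0.0, 1.0, 0.0, 0.001]
contact_force: [0.2, 1.1, -1.6]
gripper_width: 51.7
```

Run:
```python
from h import *
cv2.imwrite(f'pics/s3.png',get_image("scene"))
cv2.imwrite('pics/c3.png',cv2.resize(cv2.imread(f'pics/s3.png')[140:230,400:490],(540,540)))
```

```text
(no output)
```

View pics/c3.png

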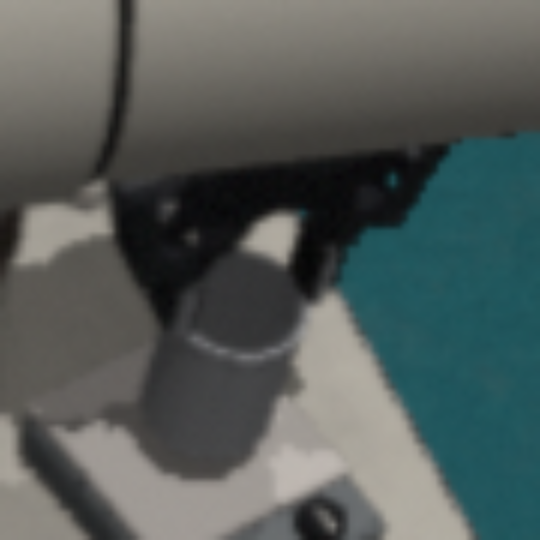

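Emit:
send_rows --pt "0 0 -0.02" --pt "-0.002 0.01 -0.04" --pt "-0.007 0.03 -0.05" --pt "-0.013 0.06 -0.05" --pt "-0.022 0.1 -0.05" --pt "-0.031 0.14 -0.05" --pt "-0.04 0.18 -0.05" --pt "-0.049 0.22 -0.05" --pt "-0.058 0.26 -0.05" --pt "-0.067 0.3 -0.05" --pt "-0.073 0.33 -0.05" --pt "-0.076 0.344 -0.05" --yaw '[0,0,0,0,0,0,0,0,0,0,0,0]' --fingers '[255,255,255,255,255,255,255,255,255,255,255,255]'

```text
clock: 4.85
position: [524.2, 118.3, 151.8]
ee_rot: [-0.001, 1.0, 0.0, 0.001]
contact_force: [-1.0, -0.3, -1.6]
gripper_width: 51.5
```

Emit:
send_rows --pt "0 0.001 0.02" --pt "0 0.001 0.045" --pt "0 0.001 0.065" --pt "0 0.001 0.08" --pt "0 0.001 0.09" --pt "0 0.001 0.096" --pt "0 0.001 0.1" --pt "0 0.001 0.1" --yaw '[0,0,0,0,0,0,0,0]' --fingers '[255,255,255,255,255,255,255,255]'

```text
clock: 5.65
position: [524.5, 119.3, 51.8]
ee_rot: [-0.001, 1.0, 0.0, 0.001]
contact_force: [0.1, 0.4, -1.8]
gripper_width: 51.5
```

Emit:
send_rows --pt "0 0 0.002" --pt "0 0 0.004" --pt "0 0 0.0045" --pt "0 0 0.005" --pt "0 0 0.005" --yaw '[0,0,0,0,0]' --fingers '[255,255,255,255,255]'

```text
clock: 6.15
position: [524.8, 119.4, 47.2]
ee_rot: [-0.001, 1.0, 0.0, 0.001]
contact_force: [0.1, -1.1, 0.9]
gripper_width: 51.9
```

Emit:
send_rows --pt "0 0 0" --pt "0 0 0" --pt "0 0 0" --pt "0 0 0" --pt "0 0 -0.02" --pt "0 0 -0.06" --pt "0 0 -0.1" --pt "0 0 -0.14" --pt "0 0 -0.17" --pt "0 0 -0.17" --yaw '[0,0,0,0,0,0,0,0,0,0]' --fingers '[120,0,0,0,0,0,0,0,0,0]'

```text
clock: 7.15
position: [527.1, 120.2, 222.6]
ee_rot: [-0.002, 1.0, 0.002, 0.006]
contact_force: [0.6, -0.1, 0.1]
gripper_width: 85.0
```

Run:
```python
from h import *
cv2.imwrite(f'pics/s4.png',get_image("scene"));cv2.imwrite(f'pics/t4.png',get_image("top"))
cv2.imwrite('pics/c4.png',np.hstack([cv2.resize(cv2.imread(f'pics/s4.png')[180:300,190:350],(400,300)),cv2.resize(cv2.imread(f'pics/t4.png')[180:300,190:350],(400,300))]))
```

```text
(no output)
```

View pics/c4.png

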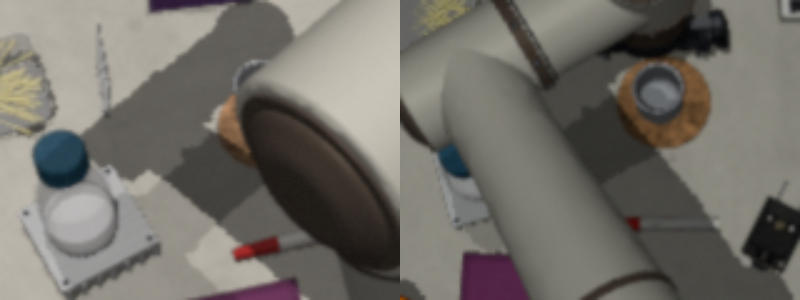

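View pics/t4.png

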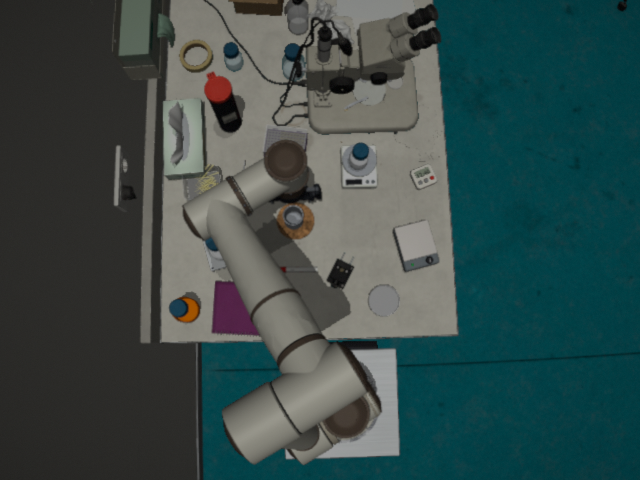

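Run:
```python
from h import *
t=cv2.imread('pics/t4.png'); 
i=t[210:275,385:450]
g=cv2.cvtColor(i,cv2.COLOR_BGR2GRAY)
def c(x,y,w,h,k): 
    a=cv2.resize(t[y:y+h,x:x+w],None,fx=k,fy=k,interpolation=cv2.INTER_LINEAR)
    for u in range(0,w,10): cv2.putText(a,str(x+u),(u*k,10),0,.35,(0,0,255)); cv2.line(a,(u*k,12),(u*k,h*k),(0,160,0),1)
    for v in range(0,h,10): cv2.putText(a,str(y+v),(0,v*k+4),0,.35,(0,0,255)); cv2.line(a,(25,v*k),(w*k,v*k),(0,160,0),1)
    return a
cv2.imwrite('pics/g5.png',c(385,214,60,60,10))
m=cv2.inRange(i,(120,120,120),(255,255,255)); print(g[30,::4])
```

```text
[132 132 123  61 152 151 151 151 151 150 150 148 134 130 129 132 138]
```

View pics/g5.png

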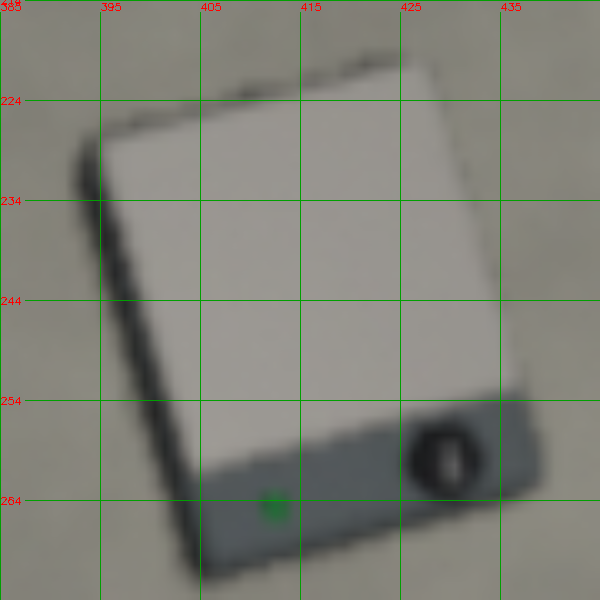

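Emit:
send_rows --pt "0.008 0.02 0" --pt "0.02 0.05 0" --pt "0.035 0.085 0" --pt "0.05 0.12 0" --pt "0.065 0.155 0" --pt "0.078 0.188 0" --pt "0.085 0.206 0" --pt "0.085 0.206 0" --pt "0.085 0.206 0" --pt "0.085 0.206 0" --yaw '[0,0,0,0,0,0,0,0,0,0]' --fingers '[0,0,0,0,0,0,0,0,0,0]'

```text
clock: 8.25
position: [438.7, 324.2, 216.8]
ee_rot: [-0.001, 1.0, 0.0, 0.001]
contact_force: [0.5, 0.3, 0.3]
gripper_width: 85.3
```

Emit:
send_rows --pt "-0.003 0.001 0.015" --pt "-0.003 0.001 0.04" --pt "-0.003 0.001 0.06" --pt "-0.003 0.001 0.075" --pt "-0.003 0.001 0.082" --pt "-0.003 0.001 0.082" --pt "-0.003 0.001 0.082" --yaw '[0,0,0,0,0,0,0]' --fingers '[0,0,0,0,0,0,0]'

```text
clock: 8.95
position: [442.5, 325.1, 135.6]
ee_rot: [-0.001, 1.0, 0.001, 0.001]
contact_force: [-0.6, -0.3, 0.1]
gripper_width: 85.5
```

Emit:
send_rows --pt "0 0 0" --pt "0 0 0" --pt "0 0 0" --pt "0 0 0" --pt "0 0 0" --pt "0 0 0" --pt "0 0 0" --pt "0 0 0" --yaw '[0,0,0,0,0,0,0,0]' --fingers '[60,80,255,255,255,255,255,255]'

```text
clock: 9.75
position: [443.2, 325.8, 136.9]
ee_rot: [-0.001, 1.0, 0.001, 0.003]
contact_force: [-1.4, 1.0, 6.4]
gripper_width: 45.0
```

Run:
```python
from h import *
cv2.imwrite(f'pics/s5.png',get_image("scene"))
s=cv2.imread(f'pics/s5.png')
cv2.imwrite('pics/c5.png',cv2.resize(s[190:310,170:330],(800,600)))
```

```text
(no output)
```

View pics/c5.png

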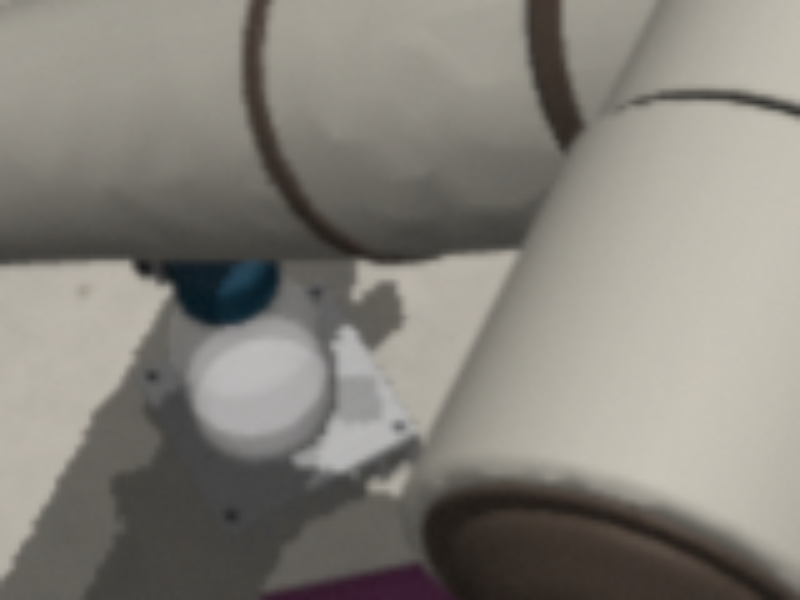

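Emit:
send_rows --pt "0 0 -0.008" --pt "0 0 -0.025" --pt "0 0 -0.05" --pt "0 0 -0.075" --pt "0 0 -0.092" --pt "0 -0.008 -0.1" --pt "0 -0.025 -0.1" --pt "0 -0.05 -0.1" --pt "-0.001 -0.08 -0.1" --pt "-0.001 -0.11 -0.1" --pt "-0.002 -0.14 -0.1" --pt "-0.002 -0.17 -0.1" --yaw '[0,0,0,0,0,0,0,0,0,0,0,0]' --fingers '[255,255,255,255,255,255,255,255,255,255,255,255]'

```text
clock: 11.0
position: [443.3, 152.6, 234.7]
ee_rot: [-0.0, 1.0, 0.0, 0.001]
contact_force: [0.1, 0.4, -3.1]
gripper_width: 44.7
```

Emit:
send_rows --pt "-0.001 -0.035 0" --pt "-0.002 -0.07 0" --pt "-0.003 -0.105 0" --pt "-0.004 -0.14 0" --pt "-0.004 -0.175 0" --pt "-0.005 -0.21 0" --pt "-0.006 -0.245 0" --pt "-0.007 -0.28 0" --pt "-0.008 -0.315 0" --pt "-0.009 -0.345 0" --pt "-0.009 -0.368 0" --pt "-0.009 -0.379 0" --yaw '[0,0,0,0,0,0,0,0,0,0,0,0]' --fingers '[255,255,255,255,255,255,255,255,255,255,255,255]'

```text
clock: 12.2
position: [450.2, -228.2, 232.6]
ee_rot: [0.001, 1.0, 0.001, -0.001]
contact_force: [0.0, 0.0, -3.1]
gripper_width: 45.0
```

Emit:
send_rows --pt "0 0 0" --pt "0 0 0" --pt "0 0 0" --pt "0 0 0.02" --pt "0 0 0.04" --pt "0 0 0.055" --pt "0 0 0.066" --pt "0 0 0.073" --pt "0 0 0.076" --pt "0 0 0.076" --yaw '[0,0,0,0,0,0,0,0,0,0]' --fingers '[255,255,255,255,255,255,255,255,255,255]'

```text
clock: 13.2
position: [450.3, -228.0, 156.7]
ee_rot: [0.001, 1.0, 0.001, -0.001]
contact_force: [0.7, -0.4, -2.6]
gripper_width: 45.0
```

Run:
```python
from h import *
for n in("top","scene"):
    cv2.imwrite(f'pics/{n}6.png',get_image(n))
a=[cv2.resize(cv2.imread(f'pics/{n}6.png')[y:y+110,x:x+90],(400,489)) for n,x,y in(("top",370,190),("scene",400,150))]
cv2.imwrite('pics/c6.png',np.hstack(a))
```

```text
(no output)
```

View pics/c6.png

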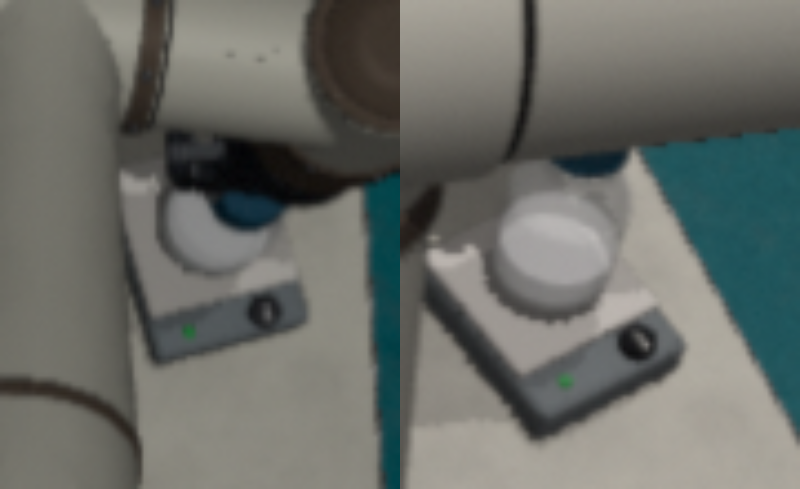

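Emit:
send_rows --pt "-0.002 0.001 0.003" --pt "-0.002 0.001 0.006" --pt "-0.002 0.001 0.0085" --pt "-0.002 0.001 0.0098" --pt "-0.002 0.001 0.0103" --pt "-0.002 0.001 0.0103" --yaw '[0,0,0,0,0,0]' --fingers '[255,255,255,255,255,255]'

```text
clock: 13.9
position: [452.7, -227.2, 147.1]
ee_rot: [0.001, 1.0, 0.001, -0.0]
contact_force: [-0.7, 0.2, -0.6]
gripper_width: 44.9
```

Emit:
send_rows --pt "0 0 0" --pt "0 0 0" --pt "0 0 0" --pt "0 0 0" --pt "0 0 -0.02" --pt "0 0 -0.05" --pt "0 0 -0.08" --pt "0 0 -0.09" --pt "0 0 -0.09" --yaw '[0,0,0,0,0,0,0,0,0]' --fingers '[150,60,0,0,0,0,0,0,0]'

```text
clock: 14.8
position: [453.7, -227.5, 238.7]
ee_rot: [0.001, 1.0, 0.0, 0.002]
contact_force: [-1.3, 0.4, 0.1]
gripper_width: 85.2
```

Emit:
send_rows --pt "-0.02 0.013 0" --pt "-0.05 0.033 0" --pt "-0.085 0.057 0" --pt "-0.12 0.08 0" --pt "-0.155 0.103 0" --pt "-0.19 0.127 0" --pt "-0.215 0.143 0" --pt "-0.23 0.153 0" --pt "-0.236 0.157 0" --pt "-0.236 0.157 0" --pt "-0.236 0.157 0" --yaw '[0,0,0,0,0,0,0,0,0,0,0]' --fingers '[0,0,0,0,0,0,0,0,0,0,0]'

```text
clock: 15.9
position: [689.1, -71.5, 238.8]
ee_rot: [0.001, 1.0, 0.0, 0.001]
contact_force: [-0.2, -0.6, 0.4]
gripper_width: 85.6
```

Run:
```python
from h import *
for n in("top","scene"):
    i=get_image(n);cv2.imwrite(f'pics/{n}7.png',i)
    m=cv2.inRange(cv2.cvtColor(i,cv2.COLOR_BGR2HSV),(95,130,40),(112,255,160))
    k,l,st,ce=cv2.connectedComponentsWithStats(m)
    for j in range(1,k):
        if st[j,4]>60: print(n,st[j],ce[j].round(1))
```

```text
top [224  43  14  13 133] [230.4  49. ]
top [285  44  15  14 148] [291.6  50.3]
top [353 143  15  15 180] [360.3 150.2]
top [417 224  17  17 224] [424.9 231.7]
top [170 300  17  17 216] [178.  307.6]
scene [247  69  12  15 119] [253.4  75.5]
scene [432 172  20  20 262] [441.7 181.1]
scene [172 319  22  22 337] [182.8 329.8]
```

View pics/top7.png

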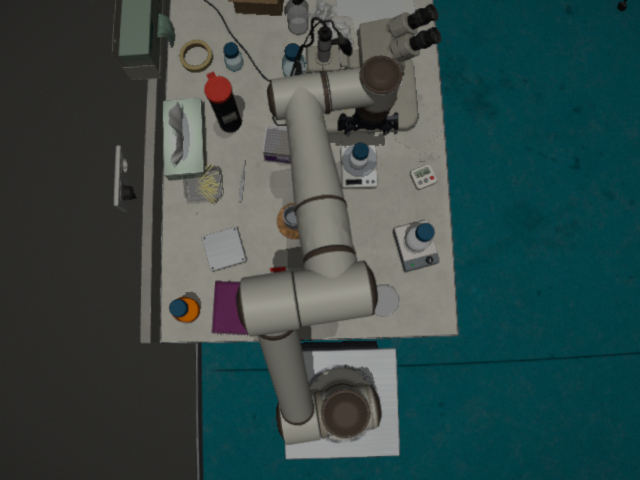

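View pics/scene7.png

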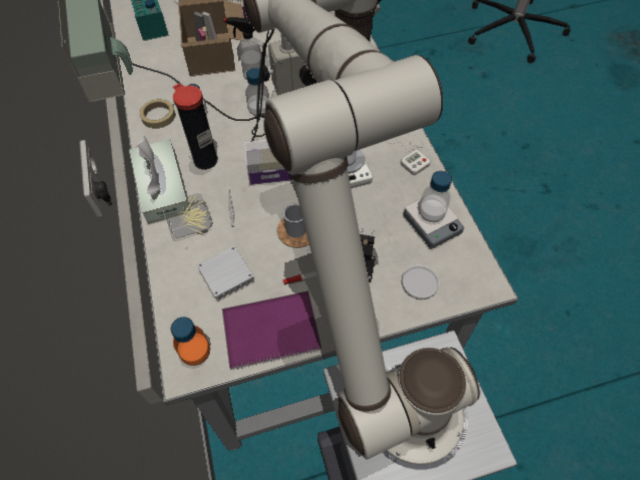

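Run:
```python
from h import *
def tri(a,b):
    Ps=[];ps=[]
    for n,uv in(("top",a),("scene",b)):
        K,d,r,t=cam(n); Ps.append(np.c_[cv2.Rodrigues(r)[0],t]); ps.append(cv2.undistortPoints(np.array([[uv]],float),K,d)[0,0])
    X=cv2.triangulatePoints(Ps[0],Ps[1],ps[0],ps[1])[:,0]; return (X[:3]/X[3]).round()
print("knob",tri((342,86),(312,74)),"obj",tri((379,79),(347,48)),"front col",tri((324,32),(285,5)))
print("base front edge", tri((310,130),(284,143)),tri((415,128),(388,122)))
print("thermos top",tri((217,90),(188,97)))
print(proj("top",[[689,-71,z] for z in(110,238,300,400,500,600)]).round(), proj("top",[[689,60,z] for z in(400,500)]).round())
def r(n,uv,z): return ray(n,np.array(uv,float),z)[:,:2].round(1)
print("tall now: top",ray("top",[(424.9,231.7)],171),"scene",ray("scene",[(441.7,181.1)],168))
for n,(x,y) in(("top",(195,215)),("scene",(190,235))):
    t=cv2.imread(f'pics/{n}7.png'); k=8
    a=cv2.resize(t[y:y+65,x:x+65],None,fx=k,fy=k)
    for u in range(0,65,10): cv2.putText(a,str(x+u),(u*k,10),0,.35,(0,0,255)); cv2.line(a,(u*k,12),(u*k,600),(0,160,0),1)
    for v in range(0,65,10): cv2.putText(a,str(y+v),(0,v*k+4),0,.35,(0,0,255)); cv2.line(a,(25,v*k),(600,v*k),(0,160,0),1)
    cv2.imwrite(f'pics/g7{n}.png',a)
```

```text
knob [842. -20. 226.] obj [ 827. -110.  298.] front col [909.  27. 393.]
base front edge [789.  74.  45.] [ 794. -241.   30.]
thermos top [833. 307. 242.]
[[359. 154.]
 [363. 138.]
 [365. 130.]
 [369. 115.]
 [373.  98.]
 [379.  78.]] [[312. 116.]
 [312.  99.]]
tall now: top [[ 452.83366006 -228.45514113  171.        ]] scene [[ 450.95431156 -227.22024622  168.        ]]
```

View pics/g7top.png

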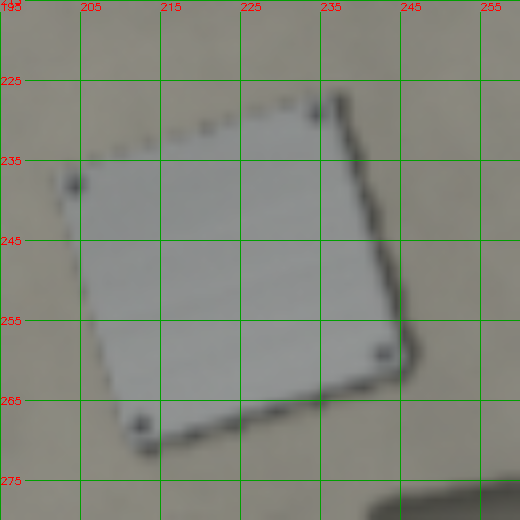

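View pics/g7scene.png

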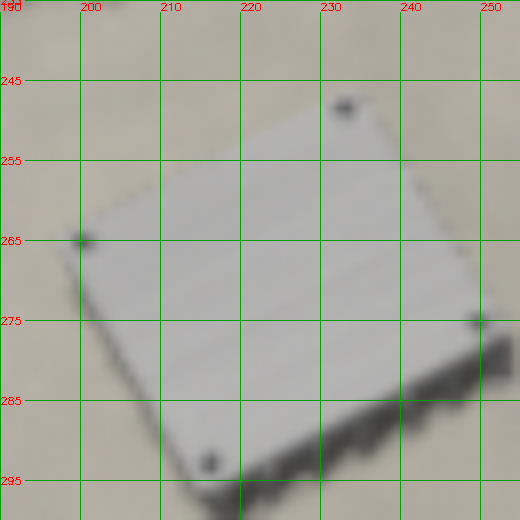

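Emit:
send_rows --pt "0 0.001 0.02" --pt "0 0.001 0.05" --pt "0 0.001 0.08" --pt "0 0.001 0.105" --pt "0 0.001 0.122" --pt "0 0.001 0.13" --pt "0 0.001 0.13" --pt "0 0.001 0.13" --yaw '[0,0,0,0,0,0,0,0]' --fingers '[0,0,0,0,0,0,0,0]'

```text
clock: 16.8
position: [690.1, -71.0, 111.3]
ee_rot: [0.001, 1.0, 0.0, 0.003]
contact_force: [-0.3, -0.8, -0.1]
gripper_width: 85.6
```

Emit:
send_rows --pt "0 0 0" --pt "0 0 0" --pt "0 0 0" --pt "0 0 0" --pt "0 0 0" --pt "0 0 0" --pt "0 0 0" --pt "0 0 0" --yaw '[0,0,0,0,0,0,0,0]' --fingers '[60,80,255,255,255,255,255,255]'

```text
clock: 17.6
position: [697.1, -70.7, 121.8]
ee_rot: [-0.0, 1.0, -0.001, 0.013]
contact_force: [-0.0, 3.7, 25.0]
gripper_width: 0.3
```

Run:
```python
from h import *
print(ray("top",[(223.2,248.25)],30),ray("scene",[(224.15,269.95)],30))
i=get_image("top");cv2.imwrite('pics/top8.png',i);cv2.imwrite('pics/c8.png',cv2.resize(i[100:200,300:440],(560,400)))
```

```text
[[445.1555412  319.85664176  30.        ]] [[444.10268591 324.68229963  30.        ]]
```

View pics/c8.png

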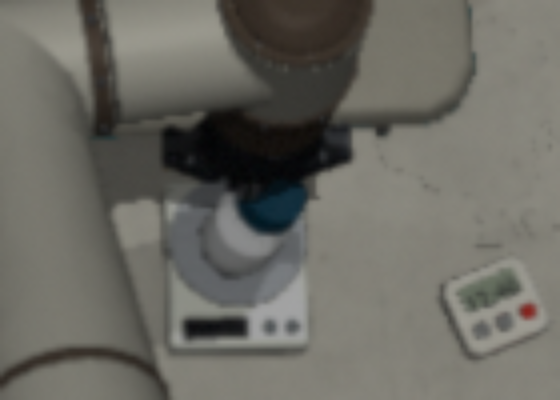

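Run:
```python
from h import *
print(read_state()['contact_force'],read_state()['position'],proj("top",[[697,-71,122],[690,-71,143],[697,-71,143]]))
i=get_image("scene");cv2.imwrite('pics/scene9.png',i)
j=cv2.imread('pics/top8.png')
cv2.imwrite('pics/c9.png',np.hstack([cv2.resize(j[130:190,335:395],(400,400),interpolation=cv2.INTER_CUBIC),cv2.resize(i[100:200,300:400],(400,400))]))
print(ray("top",[(368,152)],135))
```

```text
[-0.23146618  3.44008784 23.26011194] [697.14229207 -70.61393467 121.85547256] [[359.60585154 149.53416436]
 [360.31919063 149.55495874]
 [360.20627682 147.1128669 ]]
[[685.13412269 -92.5416198  135.        ]]
```

View pics/c9.png

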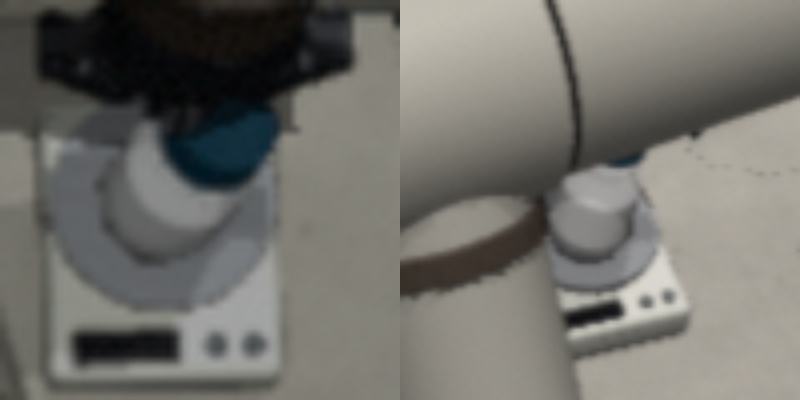

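Emit:
send_rows --pt "0 0.001 -0.002" --pt "0 0.002 -0.004" --pt "0 0.003 -0.006" --pt "0 0.004 -0.008" --pt "0 0.005 -0.009" --pt "0 0.006 -0.01" --yaw '[0,0,0,0,0,0]' --fingers '[255,255,255,255,255,255]'

```text
clock: 18.3
position: [696.5, -64.6, 130.9]
ee_rot: [-0.0, 1.0, -0.001, 0.012]
contact_force: [-0.0, 0.4, 0.2]
gripper_width: 0.0
```

Run:
```python
from h import *
i=get_image("top");cv2.imwrite('pics/top10.png',i)
cv2.imwrite('pics/c10.png',cv2.resize(i[130:190,335:395],(400,400),interpolation=cv2.INTER_CUBIC))
```

```text
(no output)
```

View pics/c10.png

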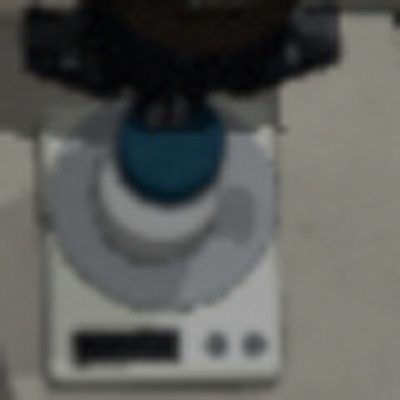

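Emit:
send_rows --pt "0 0 -0.005" --pt "0 0 -0.015" --pt "0 0 -0.03" --pt "0 0 -0.05" --pt "0 0 -0.07" --pt "0 0 -0.08" --pt "0 0 -0.08" --yaw '[0,0,0,0,0,0,0]' --fingers '[255,255,255,255,255,255,255]'

```text
clock: 19.05
position: [695.7, -64.4, 213.9]
ee_rot: [-0.0, 1.0, -0.001, 0.015]
contact_force: [0.5, 0.2, -0.2]
gripper_width: -0.1
```

Run:
```python
from h import *
i=get_image("top");cv2.imwrite('pics/top11.png',i)
m=cv2.inRange(cv2.cvtColor(i,cv2.COLOR_BGR2HSV),(95,130,40),(112,255,160))
k,l,st,ce=cv2.connectedComponentsWithStats(m)
for j in range(1,k):
    if st[j,4]>60 and ce[j][1]>100: print(st[j],ce[j].round(1))
x,y,k=330,132,10
a=cv2.resize(i[y:y+60,x:x+60],None,fx=k,fy=k)
for u in range(0,60,10): cv2.putText(a,str(x+u),(u*k,10),0,.35,(0,0,255)); cv2.line(a,(u*k,12),(u*k,600),(0,160,0),1)
for v in range(0,60,10): cv2.putText(a,str(y+v),(0,v*k+4),0,.35,(0,0,255)); cv2.line(a,(25,v*k),(600,v*k),(0,160,0),1)
cv2.imwrite('pics/g11.png',a)
```

```text
[353 144  15  14 172] [360.4 150.2]
[417 224  17  17 222] [424.9 231.7]
[170 300  17  17 216] [178.  307.6]
```

View pics/g11.png

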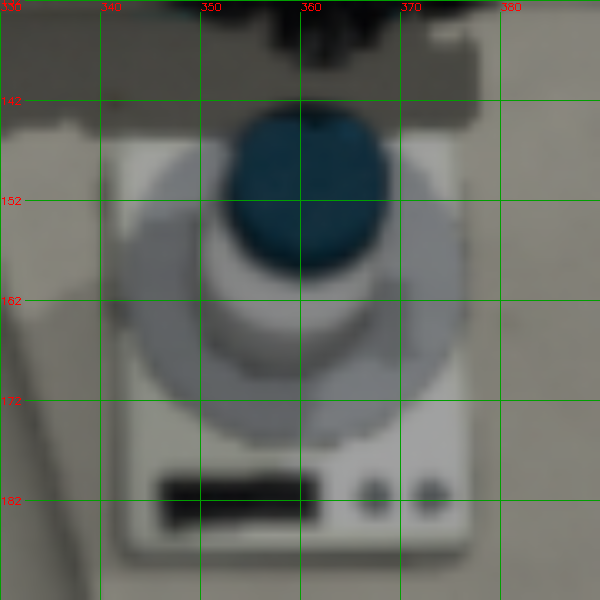

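```bash
cat >> h.py <<'E'
from scipy.spatial.transform import Rotation as Ro
def to(x,y,z):
    s=read_state(); M=Ro.from_quat(s['ee_rot']).as_matrix()
    print("pos",s['position'].round(1),"zaxis",M[:,2].round(3),"xaxis",M[:,0].round(3),"delta tool",(M.T@(np.array([x,y,z])-s['position'])).round(1))
E
python3 -c "
from h import *
to(690,-71.5,175)
print(ray('top',[(360.35,150.4)],135))"
```

```text
pos [694.9 -64.2 212.1] zaxis [ 0.026 -0.001 -1.   ] xaxis [-1.    -0.001 -0.026] delta tool [ 5.8 -7.2 36.9]
[[690.19587235 -71.72951365 135.        ]]
```

Emit:
send_rows --pt "0.003 -0.004 0" --pt "0.005 -0.007 0" --pt "0.005 -0.007 0" --pt "0.005 -0.007 0" --pt "0.005 -0.007 0" --yaw '[0,0,0,0,0]' --fingers '[0,0,0,0,0]'

```text
clock: 19.6
position: [689.8, -71.3, 211.6]
ee_rot: [-0.0, 1.0, -0.0, 0.013]
contact_force: [-0.4, -0.8, -0.4]
gripper_width: 72.4
```

```bash
python3 -c "
from h import *
to(690,-71.5,117)"
```

```text
pos [689.8 -71.3 211.6] zaxis [ 0.025 -0.001 -1.   ] xaxis [-1.    -0.    -0.025] delta tool [ 2.2 -0.1 94.6]
```

Emit:
send_rows --pt "0 0 0.02" --pt "0.001 0 0.045" --pt "0.002 0 0.065" --pt "0.002 0 0.08" --pt "0.002 0 0.09" --pt "0.002 0 0.0945" --pt "0.002 0 0.0945" --pt "0.002 0 0.0945" --yaw '[0,0,0,0,0,0,0,0]' --fingers '[0,0,0,0,0,0,0,0]'

```text
clock: 20.4
position: [690.9, -71.4, 118.1]
ee_rot: [-0.0, 1.0, -0.0, 0.014]
contact_force: [0.7, -0.3, -0.2]
gripper_width: 85.4
```

Emit:
send_rows --pt "0 0 0" --pt "0 0 0" --pt "0 0 0" --yaw '[0,0,0]' --fingers '[90,90,90]'

```text
clock: 20.7
position: [691.1, -71.3, 118.7]
ee_rot: [-0.0, 1.0, -0.0, 0.014]
contact_force: [0.6, 0.2, -0.2]
gripper_width: 55.1
```

Run:
```python
from h import *
i=get_image("top");cv2.imwrite('pics/top12.png',i)
cv2.imwrite('pics/c12.png',cv2.resize(i[120:180,330:400],(700,600),interpolation=cv2.INTER_CUBIC))
```

```text
(no output)
```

View pics/c12.png

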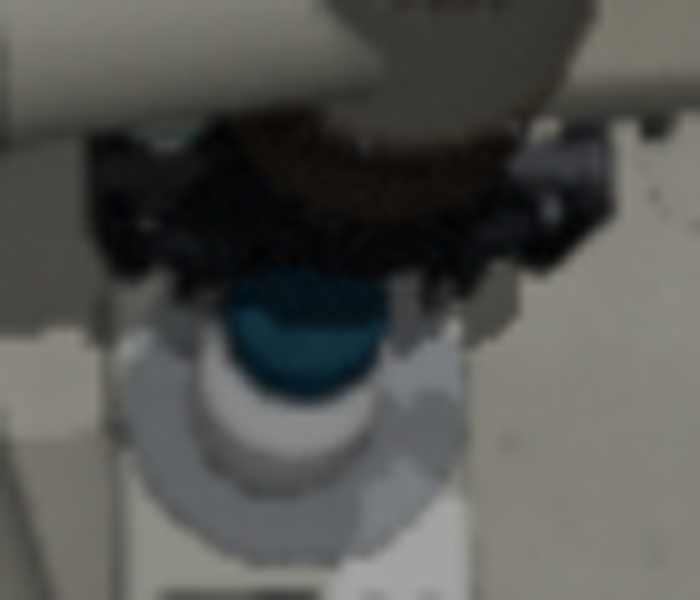

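Emit:
send_rows --pt "0 0 0" --pt "0 0 0" --yaw '[0,0]' --fingers '[112,118]'

```text
clock: 20.95
position: [691.1, -71.3, 118.6]
ee_rot: [-0.0, 1.0, -0.0, 0.014]
contact_force: [-0.7, -0.2, -0.0]
gripper_width: 46.1
```

Emit:
send_rows --pt "0 0 0" --pt "0 0 0" --yaw '[0,0]' --fingers '[126,130]'

```text
clock: 21.15
position: [691.1, -71.4, 118.6]
ee_rot: [-0.0, 1.0, -0.0, 0.014]
contact_force: [-0.5, 0.5, 0.4]
gripper_width: 41.7
```

Emit:
send_rows --pt "0 0 0" --pt "0 0 0" --yaw '[0,0]' --fingers '[136,140]'

```text
clock: 21.35
position: [691.1, -71.3, 118.6]
ee_rot: [-0.0, 1.0, -0.0, 0.014]
contact_force: [0.5, 0.4, -0.2]
gripper_width: 38.4
```

Run:
```python
from h import *
i=get_image("top");cv2.imwrite('pics/top13.png',i);s=get_image("scene");cv2.imwrite('pics/scene13.png',s)
cv2.imwrite('pics/c13.png',np.hstack([cv2.resize(i[130:180,335:385],(400,400),interpolation=cv2.INTER_CUBIC),cv2.resize(s[100:200,300:400],(400,400))]))
```

```text
(no output)
```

View pics/c13.png

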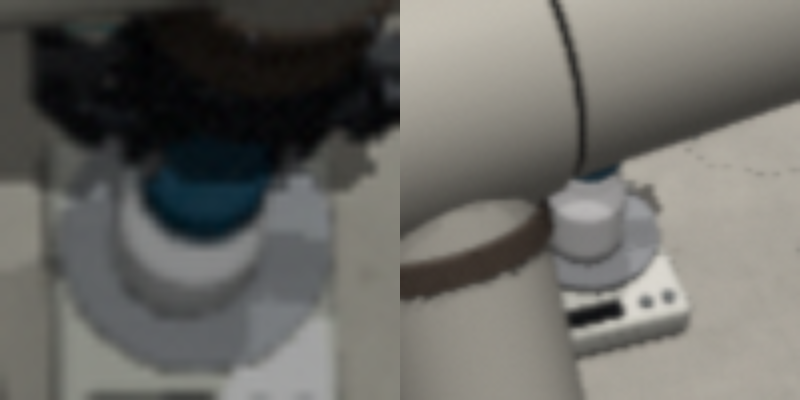

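Run:
```python
from h import *
for z in(118,130,142): print(z,proj("top",[[691,-71.4,z],[691,-71.4-29,z],[691,-71.4+29,z],[680,-71.4-29,z],[680,-71.4+29,z]]).round(1).tolist())
a=np.linspace(0,6.28,60)
q=proj("top",np.c_[690+23*np.cos(a),-71.5+23*np.sin(a),a*0+143]);print(q.min(0),q.max(0))
i=cv2.imread('pics/top12.png');j=cv2.imread('pics/top13.png')
f=lambda i:cv2.convertScaleAbs(cv2.resize(i[140:170,340:380],(800,600)) if 0 else cv2.resize(i[135:170,340:380],(400,350),interpolation=cv2.INTER_LANCZOS4),alpha=2)
cv2.imwrite('pics/c13b.png',np.hstack([f(i),f(j)]))
```

```text
118 [[359.7, 152.0], [370.2, 151.8], [349.3, 152.3], [370.4, 155.6], [349.4, 156.1]]
130 [[360.1, 150.7], [370.6, 150.5], [349.6, 150.9], [370.8, 154.3], [349.7, 154.7]]
142 [[360.4, 149.3], [371.0, 149.1], [349.8, 149.5], [371.2, 152.9], [350.0, 153.4]]
[352.09194381 141.54583469] [368.90873842 157.60859829]
```

View pics/c13b.png

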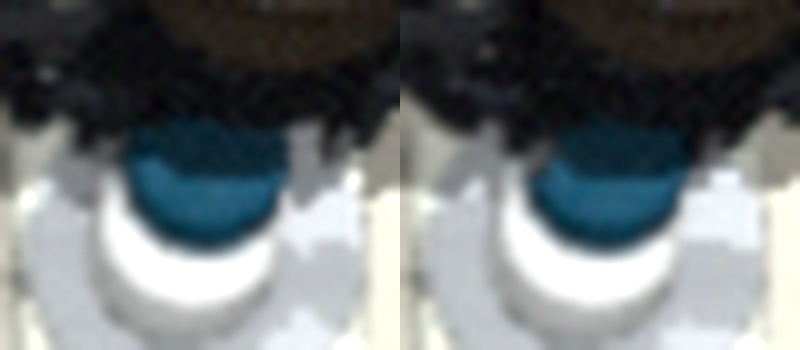

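Run:
```python
from h import *
for z in(80,90,100,110,120): print(z,proj("scene",[[437,-258,z],[459,-258,z],[448,-268,z]]).round(1).tolist())
s=cv2.imread('pics/scene2.png')
a=cv2.convertScaleAbs(cv2.resize(s[165:225,415:475],(600,600),interpolation=cv2.INTER_LANCZOS4),alpha=1.8)
cv2.imwrite('pics/c2d.png',a)
print(read_state()['joints'])
```

```text
80 [[448.9, 204.3], [445.3, 197.7], [450.8, 200.1]]
90 [[449.7, 202.0], [446.1, 195.3], [451.5, 197.7]]
100 [[450.5, 199.6], [446.8, 192.9], [452.3, 195.3]]
110 [[451.3, 197.2], [447.6, 190.4], [453.1, 192.9]]
120 [[452.1, 194.7], [448.4, 188.0], [453.9, 190.4]]
[ 0.13134763  0.54957067  0.05548526  0.00512706 -1.04914709 -1.70400962]
```

View pics/c2d.png

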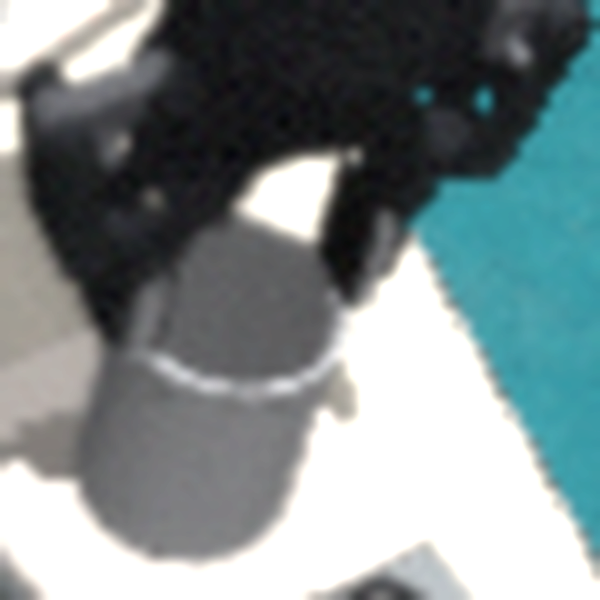

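Fingertips seem to sit about 20 mm above the reported TCP (both the beaker picture and this missed grasp say so), so I reopen and go lower.

Emit:
send_rows --pt "0 0 0" --pt "0 0 0" --pt "0 0 0" --pt "0 0 0" --pt "0.001 0 0.006" --pt "0.001 0 0.012" --pt "0.001 0 0.016" --pt "0.001 0 0.016" --pt "0.001 0 0.016" --yaw '[0,0,0,0,0,0,0,0,0]' --fingers '[40,0,0,0,0,0,0,0,0]'

```text
clock: 22.35
position: [690.5, -71.4, 102.3]
ee_rot: [-0.0, 1.0, -0.0, 0.014]
contact_force: [-0.4, 0.2, -0.7]
gripper_width: 85.3
```

Emit:
send_rows --pt "0 0 0" --pt "0 0 0" --pt "0 0 0" --pt "0 0 0" --yaw '[0,0,0,0]' --fingers '[100,110,118,124]'

```text
clock: 22.75
position: [690.9, -71.3, 102.9]
ee_rot: [-0.0, 1.0, -0.0, 0.014]
contact_force: [0.2, 0.9, 2.2]
gripper_width: 44.7
```

Emit:
send_rows --pt "0 0 0" --pt "0 0 0" --yaw '[0,0]' --fingers '[130,136]'

```text
clock: 22.95
position: [690.9, -71.3, 103.1]
ee_rot: [-0.0, 1.0, -0.0, 0.014]
contact_force: [0.7, 0.4, 1.9]
gripper_width: 43.7
```

Emit:
send_rows --pt "0 0 0" --pt "0 0 0" --pt "0 0 0" --yaw '[0,0,0]' --fingers '[160,255,255]'

```text
clock: 23.25
position: [690.9, -71.3, 103.1]
ee_rot: [-0.0, 1.0, -0.0, 0.014]
contact_force: [-0.2, 0.3, 0.9]
gripper_width: 43.9
```

Emit:
send_rows --pt "0 0 -0.003" --pt "0 0 -0.008" --pt "0 0 -0.015" --pt "0 0 -0.02" --pt "0 0 -0.02" --yaw '[0,0,0,0,0]' --fingers '[255,255,255,255,255]'

```text
clock: 23.75
position: [691.1, -71.3, 124.6]
ee_rot: [-0.001, 1.0, -0.0, 0.016]
contact_force: [1.3, -0.0, -1.8]
gripper_width: 44.3
```

Run:
```python
from h import *
i=get_image("top");cv2.imwrite('pics/top14.png',i);s=get_image("scene");cv2.imwrite('pics/scene14.png',s)
cv2.imwrite('pics/c14.png',np.hstack([cv2.resize(i[130:180,335:385],(400,400),interpolation=cv2.INTER_CUBIC),cv2.resize(s[100:200,300:400],(400,400))]))
to(445,322,200)
```

```text
pos [690.3 -71.2 123.3] zaxis [ 0.029 -0.001 -1.   ] xaxis [-1.    -0.001 -0.029] delta tool [242.6 393.4 -84.1]
```

View pics/c14.png

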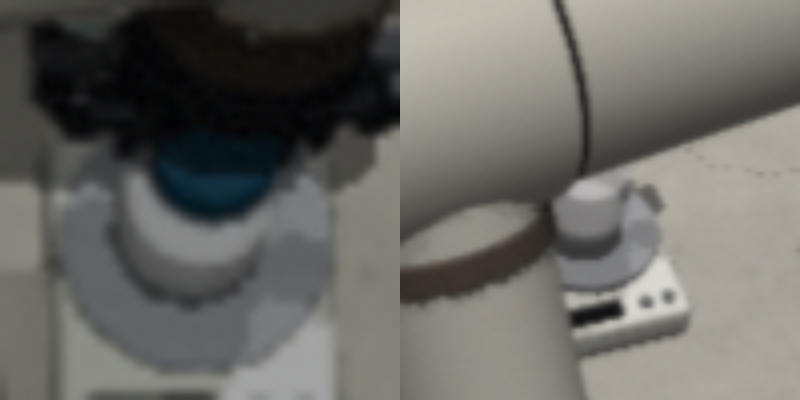

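Emit:
send_rows --pt "0 0 -0.01" --pt "0 0 -0.03" --pt "-0.001 0 -0.055" --pt "-0.001 0 -0.075" --pt "0.002 0.008 -0.08" --pt "0.013 0.025 -0.08" --pt "0.029 0.051 -0.08" --pt "0.048 0.081 -0.081" --pt "0.067 0.111 -0.081" --pt "0.086 0.141 -0.082" --pt "0.105 0.171 -0.082" --pt "0.124 0.201 -0.082" --yaw '[0,0,0,0,0,0,0,0,0,0,0,0]' --fingers '[255,255,255,255,255,255,255,255,255,255,255,255]'

```text
clock: 25.05
position: [562.0, 131.1, 200.9]
ee_rot: [-0.0, 1.0, -0.0, 0.014]
contact_force: [0.7, -0.1, -1.4]
gripper_width: 43.6
```

```bash
python3 -c "
from h import *
to(445,322,195)"
```

```text
pos [562.  131.1 200.9] zaxis [ 0.028 -0.001 -1.   ] xaxis [-1.    -0.001 -0.028] delta tool [117.  191.    2.4]
```

Emit:
send_rows --pt "0.02 0.032 0" --pt "0.04 0.064 0" --pt "0.06 0.096 0" --pt "0.079 0.128 0.001" --pt "0.095 0.155 0.001" --pt "0.107 0.175 0.002" --pt "0.114 0.186 0.002" --pt "0.117 0.191 0.002" --pt "0.117 0.191 0.002" --pt "0.117 0.191 0.002" --yaw '[0,0,0,0,0,0,0,0,0,0]' --fingers '[255,255,255,255,255,255,255,255,255,255]'

```text
clock: 26.05
position: [445.1, 321.2, 195.3]
ee_rot: [-0.0, 1.0, -0.001, 0.014]
contact_force: [-0.0, -0.3, -1.5]
gripper_width: 44.0
```

```bash
python3 -c "
from h import *
to(445,322,101)"
```

```text
pos [445.1 321.2 195.3] zaxis [ 0.028 -0.001 -1.   ] xaxis [-1.    -0.    -0.028] delta tool [ 2.8  0.9 94.3]
```

Emit:
send_rows --pt "0 0.001 0.015" --pt "0.001 0.001 0.04" --pt "0.002 0.001 0.06" --pt "0.002 0.001 0.075" --pt "0.003 0.001 0.085" --pt "0.003 0.001 0.091" --pt "0.003 0.001 0.094" --pt "0.003 0.001 0.094" --yaw '[0,0,0,0,0,0,0,0]' --fingers '[255,255,255,255,255,255,255,255]'

```text
clock: 26.85
position: [445.1, 322.1, 101.5]
ee_rot: [0.0, 1.0, -0.001, 0.014]
contact_force: [-0.3, 0.6, -1.5]
gripper_width: 43.8
```

Run:
```python
from h import *
i=get_image("top");cv2.imwrite('pics/top15.png',i);s=get_image("scene");cv2.imwrite('pics/scene15.png',s)
cv2.imwrite('pics/c15.png',np.hstack([cv2.resize(i[210:280,190:260],(400,400),interpolation=cv2.INTER_CUBIC),cv2.resize(s[230:310,185:265],(400,400))]))
to(445,322,93)
```

```text
pos [445.2 322.5 102. ] zaxis [ 0.029 -0.    -1.   ] xaxis [-1.    -0.    -0.029] delta tool [ 0.4 -0.5  9. ]
```

View pics/c15.png

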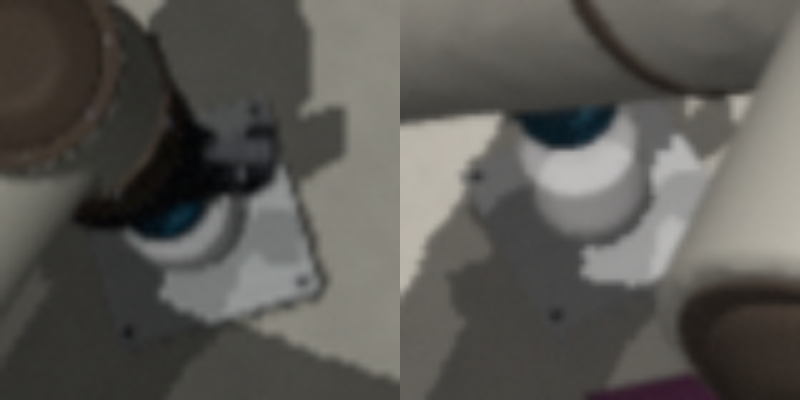

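Emit:
send_rows --pt "0 0 0.003" --pt "0 0 0.006" --pt "0 0 0.008" --pt "0 0 0.009" --pt "0 0 0.0093" --pt "0 0 0.0093" --yaw '[0,0,0,0,0,0]' --fingers '[255,255,255,255,255,255]'

```text
clock: 27.55
position: [445.6, 322.5, 93.0]
ee_rot: [-0.0, 1.0, -0.0, 0.015]
contact_force: [-1.1, -0.7, 1.1]
gripper_width: 44.2
```

Emit:
send_rows --pt "0 0 0" --pt "0 0 0" --pt "0 0 0" --pt "0 0 0" --pt "0 0 -0.015" --pt "-0.001 0 -0.04" --pt "-0.002 0 -0.07" --pt "-0.003 0 -0.1" --pt "-0.003 0 -0.11" --pt "-0.003 0 -0.11" --yaw '[0,0,0,0,0,0,0,0,0,0]' --fingers '[120,60,0,0,0,0,0,0,0,0]'

```text
clock: 28.55
position: [445.9, 323.2, 204.7]
ee_rot: [-0.0, 1.0, 0.001, 0.016]
contact_force: [-0.4, -0.3, -1.2]
gripper_width: 85.5
```

Run:
```python
from h import *
i=get_image("top");cv2.imwrite('pics/top16.png',i);s=get_image("scene");cv2.imwrite('pics/scene16.png',s)
cv2.imwrite('pics/c16.png',np.hstack([cv2.resize(i[180:280,190:320],(400,308)),cv2.resize(s[180:310,185:345],(400,308))]))
to(525,120,185)
```

```text
pos [444.7 322.  201.8] zaxis [ 0.027 -0.001 -1.   ] xaxis [-1.    -0.    -0.027] delta tool [ -79.8 -202.    19.3]
```

View pics/c16.png

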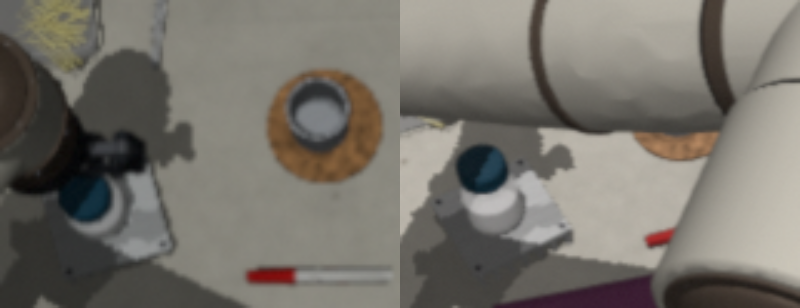

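Run:
```python
from h import *
i=cv2.imread('pics/top16.png'); x,y,k=275,198,12
cv2.imwrite('pics/g16.png',cv2.resize(i[y:y+42,x:x+42],None,fx=k,fy=k))
print(ray("top",[(293.2,215.3)],80))
a=np.linspace(0,6.28,60); q=proj("top",np.c_[525+29*np.cos(a),119.4+29*np.sin(a),a*0+80]);print(((q.min(0)-[x,y])+.5)*k,((q.max(0)-[x,y])+.5)*k)
```

```text
[[524.73457798 117.42578361  80.        ]]
[90.58001416 90.37362588] [341.28390011 335.82916323]
```

View pics/g16.png

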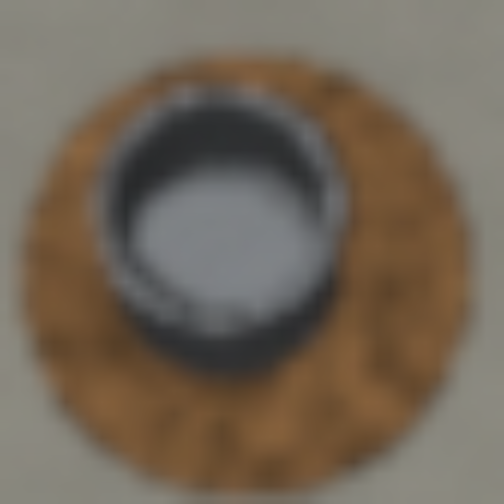

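Emit:
send_rows --pt "-0.008 -0.02 0" --pt "-0.02 -0.05 0.002" --pt "-0.034 -0.085 0.005" --pt "-0.047 -0.12 0.008" --pt "-0.061 -0.155 0.012" --pt "-0.073 -0.183 0.017" --pt "-0.08 -0.2 0.019" --pt "-0.08 -0.203 0.019" --pt "-0.08 -0.203 0.019" --pt "-0.08 -0.203 0.019" --yaw '[0,0,0,0,0,0,0,0,0,0]' --fingers '[0,0,0,0,0,0,0,0,0,0]'

```text
clock: 29.65
position: [524.7, 119.4, 184.6]
ee_rot: [-0.0, 1.0, -0.001, 0.013]
contact_force: [-0.1, -0.1, 0.1]
gripper_width: 85.4
```

Run:
```python
from h import *
to(525.5,119,38)
```

```text
pos [524.7 119.4 184.6] zaxis [ 0.026 -0.002 -1.   ] xaxis [-1.    -0.001 -0.026] delta tool [ 3.000e+00 -1.000e-01  1.466e+02]
```

Emit:
send_rows --pt "0 0 0.02" --pt "0 0 0.05" --pt "0.001 0 0.08" --pt "0.002 0 0.105" --pt "0.003 0 0.125" --pt "0.003 0 0.138" --pt "0.003 0 0.1465" --pt "0.003 0 0.1465" --pt "0.003 0 0.1465" --yaw '[0,0,0,0,0,0,0,0,0]' --fingers '[0,0,0,0,0,0,0,0,0]'

```text
clock: 30.55
position: [525.9, 119.8, 38.6]
ee_rot: [-0.001, 1.0, -0.001, 0.014]
contact_force: [0.2, 0.7, -0.2]
gripper_width: 85.1
```

Emit:
send_rows --pt "0 0 0" --pt "0 0 0" --pt "0 0 0" --pt "0 0 0" --pt "0 0 0" --pt "0 0 0" --pt "0 0 0" --yaw '[0,0,0,0,0,0,0]' --fingers '[60,80,100,110,255,255,255]'

```text
clock: 31.25
position: [526.7, 120.2, 40.1]
ee_rot: [-0.001, 1.0, -0.0, 0.015]
contact_force: [-0.1, 1.6, 4.8]
gripper_width: 53.2
```

Run:
```python
from h import *
i=get_image("top");cv2.imwrite('pics/top17.png',i);s=get_image("scene");cv2.imwrite('pics/scene17.png',s)
cv2.imwrite('pics/c17.png',np.hstack([cv2.resize(i[180:260,260:340],(400,400)),cv2.resize(s[180:260,260:340],(400,400))]))
to(525,119,160)
```

```text
pos [526.7 120.2  40. ] zaxis [ 0.029 -0.001 -1.   ] xaxis [-1.    -0.002 -0.029] delta tool [  -1.8   -1.3 -120. ]
```

View pics/c17.png

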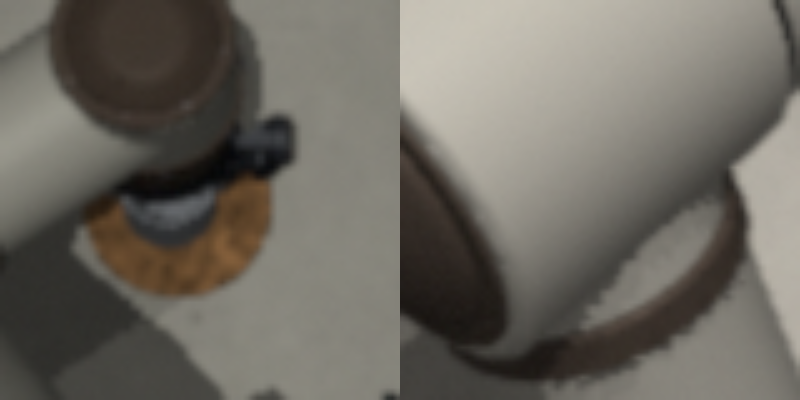

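Run:
```python
from h import *
x,y,k=330,132,10
for n,f,x,y in(("top",'pics/top16.png',330,132),("scene",'pics/scene17.png',310,125)):
    i=cv2.imread(f)
    a=cv2.convertScaleAbs(cv2.resize(i[y:y+60,x:x+75],None,fx=8,fy=8),alpha=1.4)
    # predicted pan outline
    for c,col in(((691.5,-74),(0,0,255)),):
        t=np.linspace(0,6.28,200); q=proj(n,np.c_[c[0]+50*np.cos(t),c[1]+50*np.sin(t),t*0+40]); 
        print(n,q.min(0),q.max(0))
        for p in q: cv2.circle(a,tuple(int(v) for v in ((p-[x,y]+.5)*8)),1,col,-1)
    cv2.imwrite(f'pics/p{n}.png',a)
```

```text
top [341.28059689 143.82776647] [375.70458496 176.86050001]
scene [329.68276641 144.54330413] [365.50279216 171.73461008]
```

View pics/ptop.png

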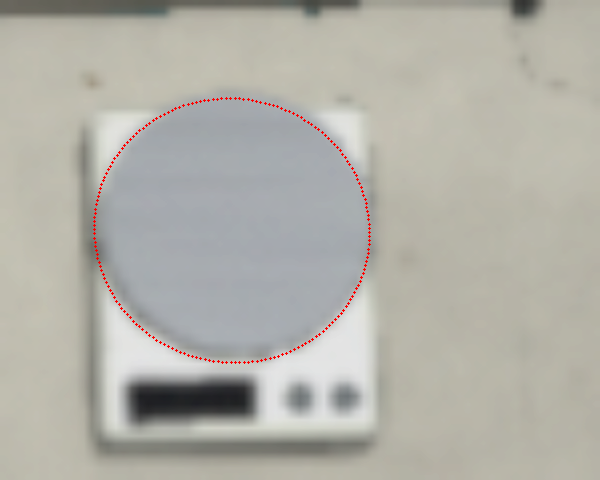

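View pics/pscene.png

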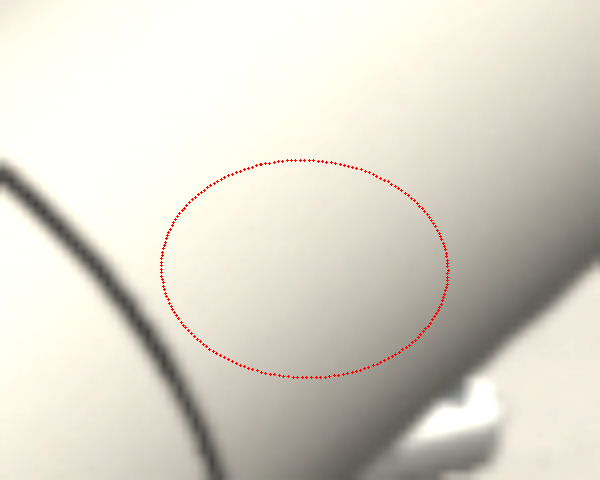

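Emit:
send_rows --pt "0 0 -0.008" --pt "0 0 -0.025" --pt "-0.001 0 -0.05" --pt "-0.002 0 -0.075" --pt "-0.003 0 -0.095" --pt "-0.003 0 -0.105" --pt "-0.009 -0.008 -0.107" --pt "-0.022 -0.023 -0.107" --pt "-0.042 -0.047 -0.107" --pt "-0.063 -0.071 -0.106" --pt "-0.084 -0.095 -0.106" --pt "-0.105 -0.119 -0.105" --yaw '[0,0,0,0,0,0,0,0,0,0,0,0]' --fingers '[255,255,255,255,255,255,255,255,255,255,255,255]'

```text
clock: 32.55
position: [628.9, -0.3, 146.5]
ee_rot: [-0.001, 1.0, -0.001, 0.013]
contact_force: [-0.2, 0.8, -1.0]
gripper_width: 52.9
```

Run:
```python
from h import *
to(692.5,-73.5,145)
```

```text
pos [ 6.289e+02 -3.000e-01  1.465e+02] zaxis [ 0.026 -0.001 -1.   ] xaxis [-1.    -0.002 -0.026] delta tool [-63.4 -73.3   3.2]
```

Emit:
send_rows --pt "-0.02 -0.023 0.001" --pt "-0.038 -0.044 0.002" --pt "-0.052 -0.06 0.003" --pt "-0.06 -0.069 0.003" --pt "-0.0635 -0.073 0.003" --pt "-0.0635 -0.073 0.003" --pt "-0.0635 -0.073 0.003" --pt "-0.0635 -0.073 0.003" --yaw '[0,0,0,0,0,0,0,0]' --fingers '[255,255,255,255,255,255,255,255]'

```text
clock: 33.35
position: [692.1, -72.4, 145.5]
ee_rot: [-0.001, 1.0, -0.0, 0.013]
contact_force: [-0.9, -0.0, -1.5]
gripper_width: 52.8
```

Run:
```python
from h import *
to(692.5,-73.5,83)
```

```text
pos [692.1 -72.4 145.5] zaxis [ 0.026 -0.001 -1.   ] xaxis [-1.    -0.003 -0.026] delta tool [ 1.3 -1.1 62.5]
```

Emit:
send_rows --pt "0 -0.001 0.015" --pt "0.001 -0.001 0.032" --pt "0.001 -0.001 0.046" --pt "0.001 -0.001 0.056" --pt "0.001 -0.001 0.061" --pt "0.001 -0.001 0.063" --pt "0.001 -0.001 0.063" --yaw '[0,0,0,0,0,0,0]' --fingers '[255,255,255,255,255,255,255]'

```text
clock: 34.05
position: [693.0, -73.4, 82.7]
ee_rot: [-0.001, 1.0, -0.0, 0.013]
contact_force: [-0.3, 0.5, -1.0]
gripper_width: 52.8
```

Run:
```python
from h import *
i=get_image("top");cv2.imwrite('pics/top18.png',i)
cv2.imwrite('pics/c18.png',cv2.resize(i[125:190,330:395],(520,520)))
to(692.5,-73.5,75)
```

```text
pos [693.2 -73.4  83.1] zaxis [ 0.027 -0.001 -1.   ] xaxis [-1.    -0.003 -0.027] delta tool [ 1.  -0.1  8.1]
```

View pics/c18.png

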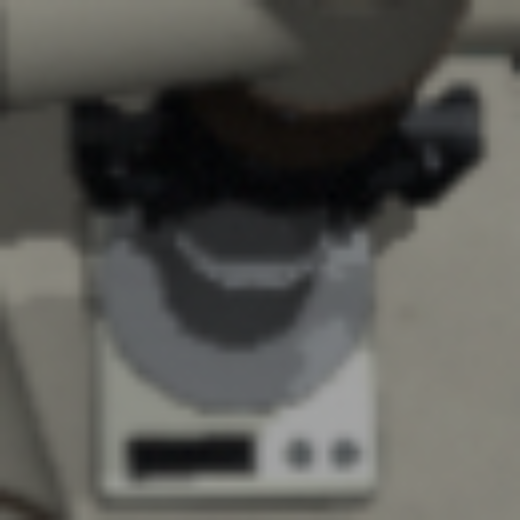

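Emit:
send_rows --pt "0.001 0 0.003" --pt "0.001 0 0.006" --pt "0.001 0 0.0075" --pt "0.001 0 0.0083" --pt "0.001 0 0.0085" --pt "0.001 0 0.0085" --yaw '[0,0,0,0,0,0]' --fingers '[255,255,255,255,255,255]'

```text
clock: 34.7
position: [692.6, -73.4, 75.2]
ee_rot: [-0.001, 1.0, -0.001, 0.014]
contact_force: [-1.5, 0.8, 2.9]
gripper_width: 52.7
```

Contact. Now release, lift, and draw back clear.

Emit:
send_rows --pt "0 0 0" --pt "0 0 0" --pt "0 0 0" --pt "0 0 0" --pt "0 0 -0.015" --pt "-0.001 0 -0.04" --pt "-0.002 0 -0.07" --pt "-0.003 0 -0.1" --pt "-0.003 0 -0.13" --pt "-0.004 0 -0.15" --pt "-0.004 0 -0.15" --yaw '[0,0,0,0,0,0,0,0,0,0,0]' --fingers '[90,40,0,0,0,0,0,0,0,0,0]'

```text
clock: 35.8
position: [694.5, -73.5, 231.2]
ee_rot: [-0.002, 1.0, -0.001, 0.019]
contact_force: [0.0, -0.0, -0.6]
gripper_width: 85.3
```

Emit:
send_rows --pt "0.02 0.01 0" --pt "0.05 0.025 0" --pt "0.085 0.04 0" --pt "0.12 0.055 0" --pt "0.15 0.07 0" --pt "0.17 0.078 0" --pt "0.18 0.08 0" --pt "0.18 0.08 0" --pt "0.18 0.08 0" --yaw '[0,0,0,0,0,0,0,0,0]' --fingers '[0,0,0,0,0,0,0,0,0]'

```text
clock: 36.7
position: [515.1, 5.8, 224.5]
ee_rot: [-0.002, 1.0, -0.001, 0.019]
contact_force: [0.2, -0.5, -0.2]
gripper_width: 85.3
```

Run:
```python
from h import *
T={'tall':((452.5,-226.5),24,40+141,35,40),'short':((444.7,322.3),23,30+103,28,30),'beaker':((691.5,-73.5),29,115,28,40)}
for n in("top","scene"):
    i=get_image(n);cv2.imwrite(f'pics/{n}19.png',i)
    tiles=[]
    for k,(c,r,z,_,zp) in T.items():
        u,v=proj(n,[[c[0],c[1],zp+30]])[0].astype(int); x,y=u-32,v-32
        a=cv2.resize(i[y:y+64,x:x+64],(260,260))
        t=np.linspace(0,6.28,120)
        q=proj(n,np.c_[c[0]+r*np.cos(t),c[1]+r*np.sin(t),t*0+z])
        for p in q: cv2.circle(a,tuple(int(w) for w in ((p-[x,y]+.5)*260/64)),1,(0,0,255),-1)
        tiles.append(a)
    cv2.imwrite(f'pics/v{n}.png',np.hstack(tiles))
cv2.imwrite('pics/v.png',np.vstack([cv2.imread(f'pics/v{n}.png') for n in("top","scene")]))
```

```text
(no output)
```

View pics/v.png

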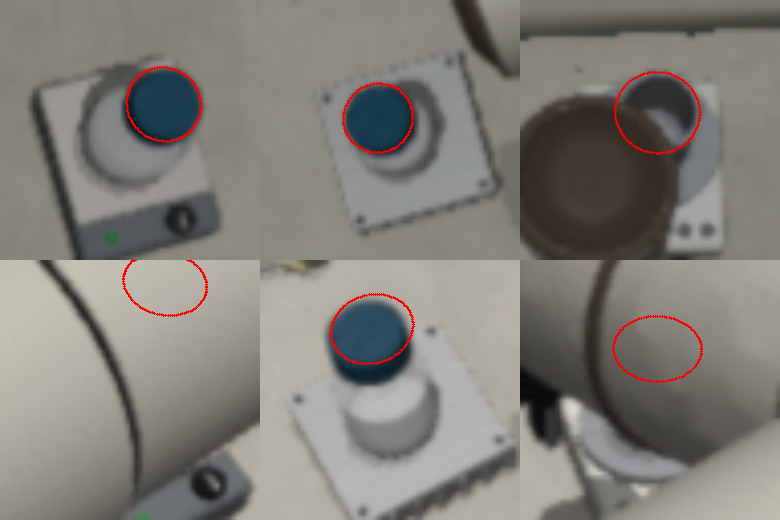

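View pics/top19.png

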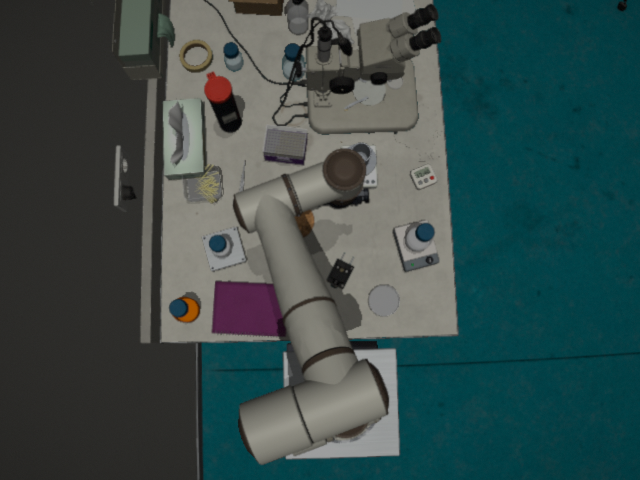

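Emit:
send_rows --pt "0.015 0.02 0" --pt "0.035 0.05 0" --pt "0.055 0.085 0" --pt "0.07 0.12 0" --pt "0.08 0.15 0" --pt "0.08 0.17 0" --pt "0.08 0.17 0" --pt "0.08 0.17 0" --yaw '[0,0,0,0,0,0,0,0]' --fingers '[0,0,0,0,0,0,0,0]'

```text
clock: 37.6
position: [435.3, 175.5, 220.4]
ee_rot: [-0.001, 1.0, -0.001, 0.018]
contact_force: [0.6, 0.4, -0.5]
gripper_width: 85.4
```

Run:
```python
from h import *
tiles=[]
c=(691.5,-73.5)
for n in("top","scene"):
    i=get_image(n);cv2.imwrite(f'pics/{n}20.png',i)
    u,v=proj(n,[[c[0],c[1],60]])[0].astype(int); x,y=u-24,v-24
    a=cv2.resize(i[y:y+48,x:x+48],(400,400)); t=np.linspace(0,6.28,160)
    for r,z in((29,115),(50,40)):
        for p in proj(n,np.c_[c[0]+r*np.cos(t),c[1]+r*np.sin(t),t*0+z]): cv2.circle(a,tuple(int(w) for w in ((p-[x,y]+.5)*400/48)),1,(0,0,255),-1)
    tiles.append(a)
cv2.imwrite('pics/v20.png',np.hstack(tiles))
```

```text
(no output)
```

View pics/v20.png

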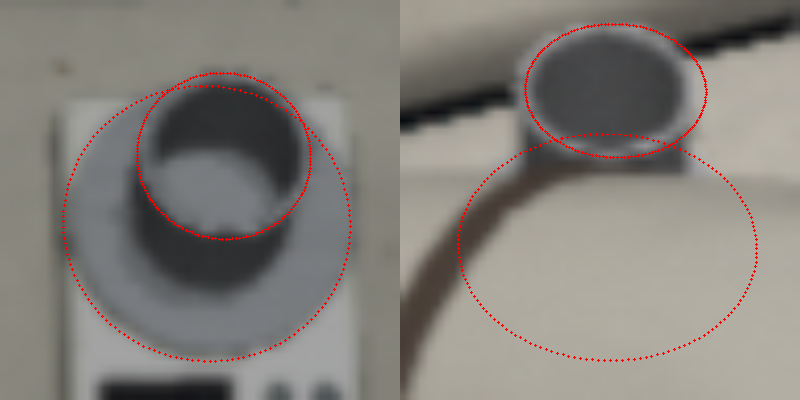

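Run:
```python
from h import *
def tile(f): 
    i=cv2.imread(f); return np.hstack([cv2.resize(i[y:y+60,x:x+60],(250,250)) for x,y in((405,150),(215,150),(265,240))])
cv2.imwrite('pics/v21.png',np.vstack([tile('pics/top0.png'),tile('pics/top20.png')]))
i=cv2.imread('pics/scene16.png'); s=read_state(); print(s['contact_force'],s['gripper_width'])
```

```text
[ 0.72000484 -0.05763923  0.39284431] 85.41838748440728
```

View pics/v21.png

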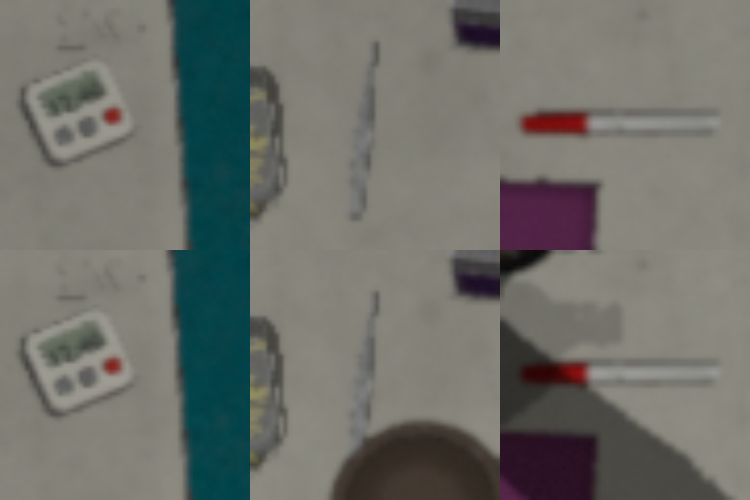

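Timer, forceps and marker are unmoved, all three vessels stand centred, and the arm is clear. Handing in.

```bash
python3 -c "
from bench import *
print(job_done())"
```

```text
the job is handed in; nothing more can be done
None
```

The three vessels have changed stations and the job is handed in at about 38 s. I set the beaker aside on the cork mat, then moved the tall bottle to the stirrer and the short bottle to the cooling plate. The beaker went from the mat to the balance.

**Last checks:**
- **Position:** all three vessels stand upright, within about 2–4 mm of their plate centres by the top camera. The two cameras disagreed by up to 5 mm, so I used about the mean of the two. The scene camera could not see the tall bottle or the beaker's base at the end.
- **Bystanders:** the timer, forceps and marker look unmoved in the top view. The wrist covered the lower end of the forceps in that last picture.
- **Arm:** it stood clear of everything, with the gripper open and no contact force.

**What went wrong on the way:**
- **First short-bottle grasp:** it held too high, because the fingertips sat roughly 20 mm above the reported TCP. The fingers slipped off the cap and leaned the bottle by an estimated 0.2–0.25 rad, against the 0.6 limit. The vertical force read at that moment was about 25 N. I backed off and it righted itself.
- **Second grasp:** it was again too high and closed without touching the cap. The third, lower grasp held.
- **Tool tilt:** after the slip the tool stayed tilted by about 0.03 rad. I could not correct this through the interface, but the vessels still stand flat.

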